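# Set a plate up for drilling on two matched parallels and slip on the clamp nut

### The job

Set the aluminium plate up for through-drilling on the drilling table: pick out the two steel parallels that are the same height and lay one centred on each bright seating strip, along the strip. Then lower the plate over the stud so that it lies flat and square across both parallels, and slip the clamp nut over the stud down onto the plate. Leave the odd low and odd tall parallel where they lie.

Things in the scene. Friction and masses are not known exactly. Their poses are not given: they have to be found in the camera images.
- drill_table: dark slotted steel drilling table, 130 (x) x 200 (y), fixed on rubber feet, top face 32 mm above the bench, cut by two slots along y, 12 wide and 8 deep, 25 mm either side of the centre. A 14 mm stud, its tip tapered to 8 mm over the last 5 mm, stands in the centre to 66 mm above the top face (98 mm above the bench); a 26 mm foot nut, 10 mm high, rings its foot. Origin: on the stud axis at bench level; x along the short side, y along the long side. All sizes here in mm.
- seat_left (a point): centre of the bright seating strip on the table's +y half, flush with its top face, 60 mm from the stud; the pale strip runs along the table's x over its full depth (three pieces in line, cut by the table's slots), 26 wide. Axes as drill_table.
- seat_right (a point): the same on the table's -y half, 60 mm from the stud.
- bar_a: ground steel parallel (plain rectangular bar, round marks on its flanks): 100 long, 22 wide, 30 high. 0.25 to 0.5 kg. Origin: centre of the underside; x along the length, z up. One of the equal pair, loose.
- bar_b: ground steel parallel (plain rectangular bar, round marks on its flanks): 100 long, 22 wide, 30 high. 0.25 to 0.5 kg. Origin: centre of the underside; x along the length, z up. The other of the equal pair, loose.
- bar_c: ground steel parallel (plain rectangular bar, round marks on its flanks): 100 long, 22 wide, 20 high. 0.25 to 0.5 kg. Origin: centre of the underside; x along the length, z up. The odd low one.
- bar_d: ground steel parallel (plain rectangular bar, round marks on its flanks): 100 long, 22 wide, 42 high. 0.25 to 0.5 kg. Origin: centre of the underside; x along the length, z up. The odd tall one.
- work_plate: loose aluminium plate, 170 long, 56 wide, 14 thick, scribed and punched for drilling, with a 22 mm through bore in the middle. Origin: centre of the underside (bore axis); x along the length, z up. 0.35 kg.
- clamp_nut: round bright steel knurled nut, outside diameter 36, height 20, plain smooth through bore 16.5 (no thread: it slips over the stud). Stands loose on the bench (the flat white cap lying nearby, without a hole, is not it). Origin: centre of the underside on the bore axis, z up.

How it is judged (in metres and radians):
On the way, in this order (a step that is already met when the one before it is completed fails the run):
1. one of the equal parallels lies on a seating strip (((x of bar_a in the frame of seat_left between -0.013 and 0.013 m and y of bar_a in the frame of seat_left between -0.012 and 0.012 m and z of bar_a in the frame of seat_left between -0.003 and 0.003 m and angle between the x axis of bar_a and the x axis of drill_table, either way round below 0.2 rad and angle between bar_a's own z axis and vertical below 0.05 rad) or (x of bar_a in the frame of seat_right between -0.013 and 0.013 m and y of bar_a in the frame of seat_right between -0.012 and 0.012 m and z of bar_a in the frame of seat_right between -0.003 and 0.003 m and angle between the x axis of bar_a and the x axis of drill_table, either way round below 0.2 rad and angle between bar_a's own z axis and vertical below 0.05 rad) or (x of bar_b in the frame of seat_left between -0.013 and 0.013 m and y of bar_b in the frame of seat_left between -0.012 and 0.012 m and z of bar_b in the frame of seat_left between -0.003 and 0.003 m and angle between the x axis of bar_b and the x axis of drill_table, either way round below 0.2 rad and angle between bar_b's own z axis and vertical below 0.05 rad) or (x of bar_b in the frame of seat_right between -0.013 and 0.013 m and y of bar_b in the frame of seat_right between -0.012 and 0.012 m and z of bar_b in the frame of seat_right between -0.003 and 0.003 m and angle between the x axis of bar_b and the x axis of drill_table, either way round below 0.2 rad and angle between bar_b's own z axis and vertical below 0.05 rad))), for 0.2 s.
2. both equal parallels lie on the two strips ((((x of bar_a in the frame of seat_left between -0.013 and 0.013 m and y of bar_a in the frame of seat_left between -0.012 and 0.012 m and z of bar_a in the frame of seat_left between -0.003 and 0.003 m and angle between the x axis of bar_a and the x axis of drill_table, either way round below 0.2 rad and angle between bar_a's own z axis and vertical below 0.05 rad) and (x of bar_b in the frame of seat_right between -0.013 and 0.013 m and y of bar_b in the frame of seat_right between -0.012 and 0.012 m and z of bar_b in the frame of seat_right between -0.003 and 0.003 m and angle between the x axis of bar_b and the x axis of drill_table, either way round below 0.2 rad and angle between bar_b's own z axis and vertical below 0.05 rad)) or ((x of bar_b in the frame of seat_left between -0.013 and 0.013 m and y of bar_b in the frame of seat_left between -0.012 and 0.012 m and z of bar_b in the frame of seat_left between -0.003 and 0.003 m and angle between the x axis of bar_b and the x axis of drill_table, either way round below 0.2 rad and angle between bar_b's own z axis and vertical below 0.05 rad) and (x of bar_a in the frame of seat_right between -0.013 and 0.013 m and y of bar_a in the frame of seat_right between -0.012 and 0.012 m and z of bar_a in the frame of seat_right between -0.003 and 0.003 m and angle between the x axis of bar_a and the x axis of drill_table, either way round below 0.2 rad and angle between bar_a's own z axis and vertical below 0.05 rad)))), for 0.2 s.
3. the plate lies over the stud, flat and square on both parallels (z of work_plate in the frame of drill_table between 0.059 and 0.065 m and horizontal distance between work_plate and drill_table below 0.007 m and angle between work_plate's own z axis and vertical below 0.03 rad and angle between the x axis of work_plate and the y axis of drill_table, either way round below 0.15 rad), for 0.2 s.
4. the nut sits on the stud, down on the plate (z of clamp_nut in the frame of drill_table between 0.073 and 0.079 m and horizontal distance between clamp_nut and drill_table below 0.004 m and angle between clamp_nut's own z axis and vertical below 0.06 rad), for 0.2 s.
At the end, for the whole second after the job is handed in: The equal parallels lie one on each strip (within 12 mm of its centre, 0.2 rad along it); the plate lies over the stud, flat on both (3 mm in height, 0.03 rad), square within 0.15 rad; the nut sits on the stud, down on the plate within 3 mm; all released and at rest (all of step 3 and all of step 4 and (((x of bar_a in the frame of seat_left between -0.013 and 0.013 m and y of bar_a in the frame of seat_left between -0.012 and 0.012 m and z of bar_a in the frame of seat_left between -0.003 and 0.003 m and angle between the x axis of bar_a and the x axis of drill_table, either way round below 0.2 rad and angle between bar_a's own z axis and vertical below 0.05 rad) and (x of bar_b in the frame of seat_right between -0.013 and 0.013 m and y of bar_b in the frame of seat_right between -0.012 and 0.012 m and z of bar_b in the frame of seat_right between -0.003 and 0.003 m and angle between the x axis of bar_b and the x axis of drill_table, either way round below 0.2 rad and angle between bar_b's own z axis and vertical below 0.05 rad)) or ((x of bar_b in the frame of seat_left between -0.013 and 0.013 m and y of bar_b in the frame of seat_left between -0.012 and 0.012 m and z of bar_b in the frame of seat_left between -0.003 and 0.003 m and angle between the x axis of bar_b and the x axis of drill_table, either way round below 0.2 rad and angle between bar_b's own z axis and vertical below 0.05 rad) and (x of bar_a in the frame of seat_right between -0.013 and 0.013 m and y of bar_a in the frame of seat_right between -0.012 and 0.012 m and z of bar_a in the frame of seat_right between -0.003 and 0.003 m and angle between the x axis of bar_a and the x axis of drill_table, either way round below 0.2 rad and angle between bar_a's own z axis and vertical below 0.05 rad))) and contact force between the fingers and bar_a below 0.1 N and linear speed of each of bar_a, bar_b, work_plate, clamp_nut below 0.02 m/s and contact force between the fingers and bar_b below 0.1 N and contact force between the fingers and work_plate below 0.1 N and contact force between the fingers and clamp_nut below 0.1 N); the robot touches nothing.
It fails at once if the odd low parallel is shifted more than 30 mm (distance of bar_c from where it was at the start of the episode above 0.03 m).
It fails at once if the odd tall parallel is shifted more than 30 mm (distance of bar_d from where it was at the start of the episode above 0.03 m).
It also fails if it takes over 122 s, if anything falls off the work surface, if the arm or the gripper's body presses on something with over 40 N, if the wrist force passes 120 N, or if a joint passes its speed limit or range.

### The arm

A 6-joint arm with a two-finger parallel gripper is mounted at the origin on a cart in front of the work surface, level with it; the furniture and walls round the work are solid. World frame = base frame: x ahead of the robot, y to its left, z up, the work surface at z = 0. Lengths are in m, angles in degrees, forces in N, time in s.
With the tool pointing down it reaches from about 0.275 to 0.75 m from the base axis. Payload 10.2 kg.
Tool frame: the origin (TCP) lies on the centre line of the jaws, within the pads' length; the fingertips stand 25 mm ahead of it and the grasp point (between the pads) lies 6 mm ahead of it (bot.tcp_to_tips is the distance from the TCP to the fingertips, in m); x points along the fingers, z is the direction in which the jaws open and shut, and the axes are right-handed (so a half turn about x gives the same grasp; the last joint's range is limited). The gripper opens to 88 mm and grips with 3 to 60 N. Pads are 18 mm wide; open, the fingers measure 123 mm over their backs; the gripper's body (75 mm by 187 mm) begins 45 mm behind the grasp point.
Start: joints at [-86.253, 17.928, 85.812, -0, 76.261, -12.8], TCP at [0.15, -0.503, 0.264] pointing down, gripper open.
Joint ranges: [-168.41, 168.41], [-55.51, 124.54], [10.69, 146.95], [-70.63, 250.63], [1, 178], [-165.06, 165.06]. Speed limits (degrees/s): [136.94, 136.94, 172.46, 180, 180, 180].

### API

Orientations are given as a 3x3 rotation matrix whose columns are the frame's x, y, z axes.
In Python, from cell import sensors, vision, order, models, bot gives the robot as it stands. The module is installed in compiled form; this text tells all that it offers.
- The arm moves only by the tool send_rows, never from a script. Its argument "deltas" is one flat list of numbers, 7 for each row, row after row: the opening, from -1 (shut) to 1 (fully open), so that 0 is half open, then the shift along the tool's x, y, z in m, then the turn, a rotation vector about the tool's x, y, z in rad. A call has 1 to 8 rows; each row is the pose to reach, as a shift and turn from the pose commanded when the call began, along the tool's axes at that moment; what a row does not reach only later rows make up. A row lasts 1/12 s, in which the tool goes at most 41.7 mm and 7.16 degrees, less where a joint would pass 70% of its speed; a pose out of reach is approached as far as the arm can. A call with a gripper value outside its range is refused whole. The fingers move at their own pace and stop on an object; the grip force is fixed at half the most. Time passes only in rows, so rows that repeat a pose let the fingers close. It gives the time, the measured TCP pose, the force and the opening at its end, in the units of the state.
- sensors.get_state(): the state, without advancing time (a new reading comes with each control period).
- vision.camera(name): name is "side" or "top"; returns (picture, depth): 384x512x3 uint8, red, green, blue; 384x512 float32, m along the optical axis (not along the pixel's ray), 0 where there is no reading.
- vision.camera_model(name): a dict with "K" (3x3 intrinsics, pixels), "dist" ([k1, k2, p1, p2, k3] as OpenCV has them; the pictures are not rectified), "origin" and "attitude" of the camera in the world. Camera axes: x right, y up, looking along -z (the intrinsics and any distortion apply to the point x, -y, -z); pixel columns grow to the right and rows downward; lengths in m; the calibration is good to about 2 mm. A picture is of the moment at which its call begins. camera_model takes no time and is no camera call.
- order.sign_off(): hands the job in, once; it reports no verdict.
Trained networks look in the newest picture that a camera, given by its name, has taken for a name from the list of things; names that differ only in an ending like _2 or _b are one class to them, and where a whole thing is asked for, a point or a joint stands for the part that bears it (a point fixed in the world has none). Each returns a list of dicts, best first, with "conf" (0 to 1); they miss things now and then, are a little off and sometimes report something else, mostly with a low value. They report only what shows in the picture. A call takes as long as a camera call.
- models.trace(thing, camera): "region" (384x512 bool, what is visible of it) and "xy" ([column, row] in pixels, amid what is visible of it).
The state is a dict: "time_s": time; "joints": joint angles; "qvel": joint speeds; "joint_efforts": joint torques, N m; "tool_pos": TCP position; "tcp_rot": TCP orientation; "wrist_force": force on the tool from outside, world axes, zero at the start; "torque": the same for the moment, N m; "gripper_width": finger opening in m.
Only numpy, scipy, OpenCV 4.12 (cv2) and the standard library are available. Lean on these libraries where they do the work, as an engineer would, in place of code of your own. Each camera call takes 0.05 s, during which the arm holds its last target. There are 200 camera calls.

## Working session

There is one attempt and no reset: what is moved stays moved. The work goes in short steps, Python scripts to look and compute and a tool call to move; the robot and the scene stay as the last step left them, time stands still between calls to the robot, and variables do not carry over. Pictures are saved under pics/ and viewed, on a budget of 14 in all, crops included, one or two more only if the job needs it, and the job is handed in when it is done.

Besides the shell and the picture viewer there is one more tool, called as name(argument=value, ...) on one line, values as JSON. send_rows: Moves the arm, as the interface text tells. Its arguments: {"type":"object","properties":{"deltas":{"type":"array"}},"required":["deltas"]}

```bash
mkdir -p pics
cat > h.py <<'E'
import numpy as np, cv2
from cell import sensors, vision, order, models, bot
def cloud(name, depth):
    m=vision.camera_model(name); K=np.array(m["K"],float); d=np.array(m["dist"],float)
    h,w=depth.shape; u,v=np.meshgrid(np.arange(w),np.arange(h))
    p=cv2.undistortPoints(np.stack([u,v],-1).reshape(-1,1,2).astype(np.float32),K,d).reshape(h,w,2)
    c=np.stack([p[...,0]*depth,-p[...,1]*depth,-depth],-1)
    P=c@np.array(m["attitude"]).reshape(3,3).T+np.array(m["origin"])
    P[depth<=0]=np.nan
    return P
E
cat > l.py <<'E'
from h import *
import sys
t=sys.argv[1]
for n in ("top","side"):
    im,d=vision.camera(n); np.savez(f"{n}{t}.npz",im=im,P=cloud(n,d)); cv2.imwrite(f"pics/{n}{t}.png",im[...,::-1])
E
python3 l.py 0
python3 - <<'E'
from h import *
for n in("top","side"):
    m=vision.camera_model(n); print(n,m["origin"],np.round(m["attitude"],3).tolist(),np.round(m["K"],1).tolist(),m["dist"])
s=sensors.get_state(); print(s["time_s"],s["tool_pos"],np.round(s["tcp_rot"],4),s["gripper_width"])
E
```

```text
top [0.32011063 0.03083494 1.22939829] [[0.014, 0.982, -0.188], [-1.0, 0.013, -0.007], [-0.005, 0.188, 0.982]] [[370.0, 0.0, 260.6], [0.0, 370.0, 190.0], [0.0, 0.0, 1.0]] [0.02567659 0.         0.         0.         0.        ]
side [0.44845127 0.86337347 0.76377177] [[-0.994, 0.059, -0.095], [-0.111, -0.649, 0.753], [-0.017, 0.759, 0.651]] [[442.5, 0.0, 252.4], [0.0, 442.5, 186.6], [0.0, 0.0, 1.0]] [-0.06701748  0.          0.          0.          0.        ]
0.1 [ 0.14949344 -0.5030605   0.26322905] [[-1.000e-04  9.586e-01  2.848e-01]
 [ 1.200e-03  2.848e-01 -9.586e-01]
 [-1.000e+00  3.000e-04 -1.100e-03]] 0.08795762870289103
```

View pics/top0.png

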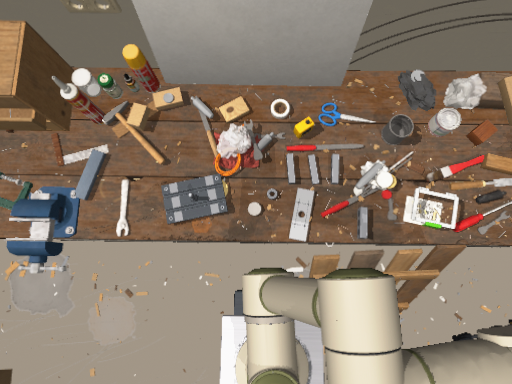

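View pics/side0.png

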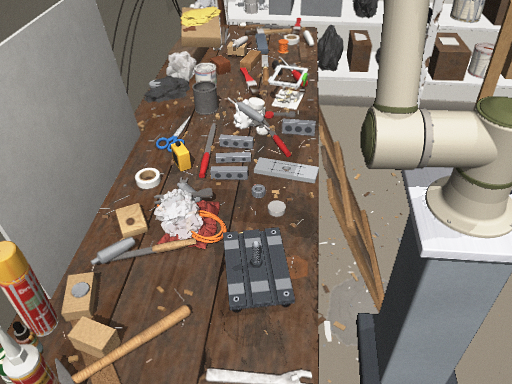

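The top view shows the table at (195,198), four bars at (292,168), (314,168), (336,168) and (363,222), the plate at (302,214), the nut at (272,194) and the cap at (254,209). The side view shows the same things from the left.

```bash
cat > m.py <<'E'
from h import *
import sys
# fit top-face rectangle of things from cloud + regions
def rect(P,msk,name):
    Q=P[msk]; Q=Q[~np.isnan(Q[:,0])]
    zt=np.percentile(Q[:,2],90); 
    z=np.median(Q[Q[:,2]>zt-0.006][:,2]); T=Q[abs(Q[:,2]-z)<0.005]
    (c,s,a)=cv2.minAreaRect((T[:,:2]*1000).astype(np.float32))
    if s[0]<s[1]: a+=90; s=s[::-1]
    print("  ",name,len(T),"z %.1f"%(z*1000),"c",np.round(c,1),"mean",np.round(T[:,:2].mean(0)*1000,1),"size",np.round(s,1),"ang %.1f"%(((a+90)%180)-90))
if __name__=="__main__":
    for n in("top","side"):
        im,d=vision.camera(n);P=cloud(n,d)
        for t in sys.argv[1:]:
            for r in models.trace(t,n):
                if r["conf"]>.25:
                    rect(P,cv2.erode(r["region"].astype(np.uint8),np.ones((2,2)))>0,f"{n} {t} {r['conf']:.2f} {np.round(r['xy'])}")
E
python3 m.py bar_a work_plate clamp_nut drill_table
python3 - <<'E'
import numpy as np,cv2
a=np.load("top0.npz")["im"];b=np.load("side0.npz")["im"]
A=cv2.resize(a[135:250,150:385],None,fx=3.4,fy=3.4,interpolation=cv2.INTER_CUBIC)
cv2.imwrite("pics/c0.png",A[...,::-1])
P=np.load("top0.npz")["P"]
for u,v in [(292,168),(314,168),(336,168),(363,222),(302,200),(272,194),(254,209),(193,180),(182,198),(195,198),(280,215),(325,190)]: print(u,v,np.round(P[v,u]*1000,1))
E
```

```text
top bar_a 0.73 [358. 224.] 200 z 42.0 c [ 442.8 -288.8] mean [ 442.3 -289.4] size [93.6 22.8] ang -2.5
   top bar_a 0.65 [315. 170.] 165 z 20.3 c [ 626.4 -135.6] mean [ 624.6 -136.2] size [94.5 22.4] ang 8.9
   top bar_a 0.63 [336. 170.] 188 z 30.6 c [ 627.5 -207. ] mean [ 627.1 -206.8] size [96.1 23.2] ang -3.7
   top bar_a 0.60 [289. 171.] 174 z 30.2 c [624.7 -59.6] mean [624.6 -59.5] size [99.8 20.8] ang 4.5
   top work_plate 0.74 [302. 212.] 728 z 13.9 c [470.6 -95.7] mean [470.3 -96. ] size [165.8  53.8] ang -10.7
   top clamp_nut 0.60 [273. 195.] 41 z 19.6 c [536.3   1.9] mean [5.351e+02 5.000e-01] size [26.3 26.2] ang -44.0
   top clamp_nut 0.26 [196. 199.] 1767 z 31.5 c [518.1 257.3] mean [517.3 256.9] size [195.2 128.8] ang -77.3
   top drill_table 0.63 [194. 197.] 1807 z 31.5 c [519.3 257.7] mean [517.7 257.6] size [196.4 131.4] ang -77.2
   top drill_table 0.54 [332. 169.] 187 z 30.5 c [ 627.5 -207. ] mean [ 626.8 -206.8] size [96.1 23.2] ang -3.7
   side bar_a 0.94 [229. 171.] 222 z 28.7 c [626.6 -55.1] mean [626.7 -52.4] size [96.5 26.7] ang 5.2
   side bar_a 0.90 [234. 
[... 267 characters left out ...]
 ] size [167.2  59. ] ang -11.0
   side work_plate 0.27 [229. 170.] 197 z 28.7 c [626.3 -52.4] mean [625.7 -51.1] size [96.4 21.3] ang 5.2
   side clamp_nut 0.47 [257. 188.] 77 z 17.8 c [540.3  10.4] mean [540.5  10. ] size [30.3 28.7] ang -27.9
   side drill_table 0.56 [256. 274.] 3491 z 30.7 c [519.1 264. ] mean [517.1 274.9] size [201.1 130.1] ang -77.8
292 168 [626.1 -64.1  27.7]
314 168 [ 628.8 -138.5   20.5]
336 168 [ 627.6 -210.6   28.7]
363 222 [ 447.2 -290.1   40.7]
302 200 [520.6 -98.3  13. ]
272 194 [541.8   1.4   0.7]
254 209 [488.9  61.    8.5]
193 180 [nan nan nan]
182 198 [519.3 297.7  29.8]
195 198 [517.9 252.8  42. ]
280 215 [470.6 -25.7   3.8]
325 190 [ 558.1 -177.6   -0.8]
```

View pics/c0.png

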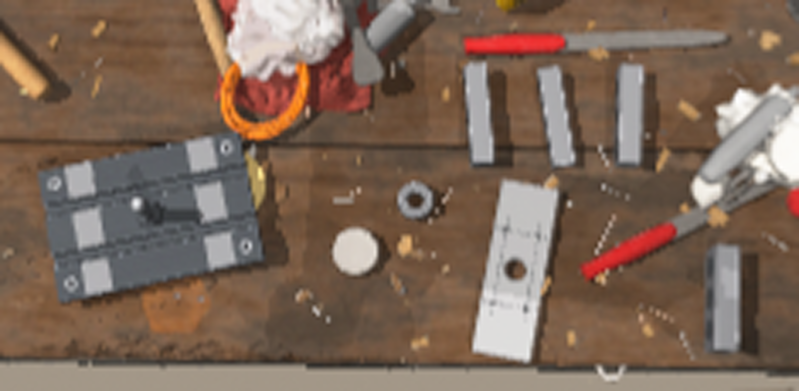

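```bash
cat > wp.py <<'E'
# usage: wp.py x,y,z,phi ... (mm, deg; TCP) -> deltas of each leg relative to the previous waypoint; '-' keeps value
from h import *
from scipy.spatial.transform import Rotation as Ro
import sys
s=sensors.get_state(); p=np.array(s["tool_pos"]); R=np.array(s["tcp_rot"]).reshape(3,3)
phi=np.degrees(np.arctan2(R[1,2],R[0,2])); cur=[*(p*1000),phi]
print("t %.2f"%s["time_s"],"at",np.round(cur,1),"w %.4f"%s["gripper_width"],"F",np.round(s["wrist_force"],1),"j",np.round(s["joints"],0))
for a in sys.argv[1:]:
    t=[c if v=='-' else float(v) for v,c in zip(a.split(','),cur)]
    f=np.radians(t[3]); z=np.array([np.cos(f),np.sin(f),0]); x=np.array([0,0,-1.]); D=np.stack([x,np.cross(z,x),z],1)
    d=R.T@(np.array(t[:3])/1000-p); w=Ro.from_matrix(R.T@D).as_rotvec()
    n=int(np.ceil(max(np.linalg.norm(d)/.0417,np.degrees(np.linalg.norm(w))/7.16)))
    print(np.round([*d,*w],4).tolist(),"rows",n)
    p=np.array(t[:3])/1000; R=D; cur=t
E
python3 wp.py 625.5,-57,200,-85.3 625.5,-57,34,-85.3
```

```text
t 0.60 at [ 149.5 -503.3  263.7  -73.5] w 0.0883 F [-0.6 -0.2 -0.1] j [-86.  18.  86.   0.  76. -13.]
[0.0638, 0.5834, -0.2922, 0.2067, 0.0, -0.0] rows 16
[0.166, 0.0, 0.0, 0.0, 0.0, 0.0] rows 4
```

send_rows(deltas=[0.1,0.032,0.2917,-0.1461,0,0,0,0.1,0.032,0.2917,-0.1461,0,0,0,0.1,0.032,0.2917,-0.1461,0,0,0,0.1,0.032,0.2917,-0.1461,0,0,0,0.1,0.032,0.2917,-0.1461,0,0,0,0.1,0.032,0.2917,-0.1461,0,0,0,0.1,0.032,0.2917,-0.1461,0,0,0,0.1,0.032,0.2917,-0.1461,0,0,0])

```text
time_s: 1.27
tool_pos: [0.3889, -0.2781, 0.2317]
tcp_rot: [[0.0, 0.958, 0.285], [-0.0, 0.285, -0.958], [-1.0, 0.0, 0.0]]
wrist_force: [0.5, -2.1, -0.0]
gripper_width: 0.0487
```

send_rows(deltas=[0.1,0.032,0.2917,-0.1461,0.2067,0,0,0.1,0.032,0.2917,-0.1461,0.2067,0,0,0.1,0.032,0.2917,-0.1461,0.2067,0,0,0.1,0.032,0.2917,-0.1461,0.2067,0,0,0.1,0.032,0.2917,-0.1461,0.2067,0,0,0.1,0.032,0.2917,-0.1461,0.2067,0,0,0.1,0.032,0.2917,-0.1461,0.2067,0,0,0.1,0.032,0.2917,-0.1461,0.2067,0,0])

```text
time_s: 1.93
tool_pos: [0.626, -0.0559, 0.1996]
tcp_rot: [[0.0, 0.997, 0.082], [-0.0, 0.082, -0.997], [-1.0, 0.0, 0.0]]
wrist_force: [1.1, -0.3, 0.3]
gripper_width: 0.0484
```

```bash
python3 wp.py 625.5,-57,90,-85.3 625.5,-57,34,-85.3
```

```text
t 1.93 at [626.  -55.9 199.6 -85.3] w 0.0484 F [ 1.1 -0.3  0.3] j [-16.  34.  72.  -0.  75.  70.]
[0.1096, -0.0006, 0.0011, 0.0002, 0.0001, -0.0001] rows 3
[0.056, 0.0, 0.0, 0.0, 0.0, 0.0] rows 2
```

send_rows(deltas=[0.1,0.1096,-0.0006,0.001,0,0,0,0.1,0.1096,-0.0006,0.001,0,0,0,0.1,0.1096,-0.0006,0.001,0,0,0,0.1,0.1096,-0.0006,0.001,0,0,0])

```text
time_s: 2.27
tool_pos: [0.6216, -0.0579, 0.0843]
tcp_rot: [[-0.01, 0.997, 0.082], [0.003, 0.082, -0.997], [-1.0, -0.01, -0.004]]
wrist_force: [-0.0, -0.7, -0.8]
gripper_width: 0.0484
```

```bash
python3 l.py 1
python3 - <<'E'
from h import *
a=np.load("side1.npz");im=a["im"];P=a["P"];P0=np.load("side0.npz")["P"];s=sensors.get_state();print(s["tool_pos"])
A=cv2.resize(im[90:210,170:330],None,fx=5,fy=5,interpolation=cv2.INTER_CUBIC); cv2.imwrite("pics/c1.png",A[...,::-1])
# new points at finger heights
near=(abs(P[...,0]-.626)<.06)&(abs(P[...,1]+.057)<.12)
for lo,hi in((.06,.07),(.07,.08),(.08,.09),(.09,.1)):
    q=P[near&(P[...,2]>lo)&(P[...,2]<hi)]*1000
    print(lo,len(q),np.round(np.nanpercentile(q,[2,25,50,75,98],axis=0),1).tolist() if len(q) else "")
print("minz",np.nanmin(np.where(near&(P[...,2]>.045),P[...,2],np.nan)))
E
```

```text
[ 0.6245244  -0.05887954  0.09081576]
0.06 12 [[609.9, -27.2, 66.1], [611.4, -22.4, 67.6], [618.3, -20.4, 68.4], [625.3, -19.3, 69.0], [629.4, -19.0, 69.6]]
0.07 21 [[611.4, -22.2, 71.7], [614.1, -19.8, 73.2], [619.2, -19.0, 75.2], [624.4, -18.2, 77.0], [629.2, -17.0, 79.0]]
0.08 25 [[610.5, -20.6, 80.3], [616.1, -19.2, 82.7], [620.6, -18.4, 84.6], [626.0, -17.1, 88.2], [628.8, -15.6, 89.6]]
0.09 9 [[611.1, -20.7, 90.2], [612.6, -18.0, 90.9], [617.8, -16.7, 92.5], [620.9, -16.5, 93.1], [624.9, -15.1, 94.1]]
minz 0.06571665206587596
```

View pics/c1.png

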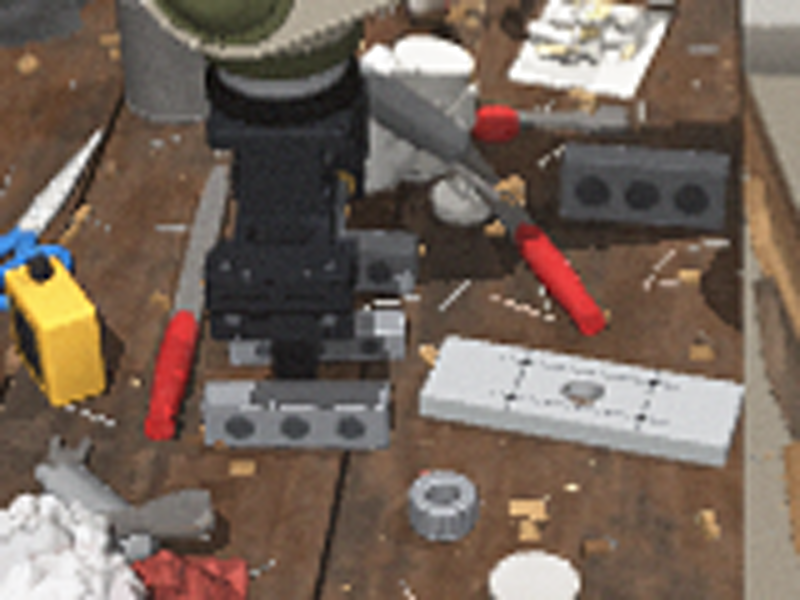

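The close-up shows the finger (295,355) above the bar's middle (297,415), with neighbouring bars clear. I'll descend and grip.

send_rows(deltas=[0.1,0.03,0.002,-0.0015,0,0,0,0.1,0.0565,0.002,-0.0015,0,0,0,0.1,0.0565,0.002,-0.0015,0,0,0,0.1,0.0565,0.002,-0.0015,0,0,0,-1,0.0565,0.002,-0.0015,0,0,0,-1,0.0565,0.002,-0.0015,0,0,0,-1,0.0565,0.002,-0.0015,0,0,0,-1,0.0565,0.002,-0.0015,0,0,0])

```text
time_s: 3.03
tool_pos: [0.6267, -0.0572, 0.035]
tcp_rot: [[0.002, 0.997, 0.082], [-0.001, 0.082, -0.997], [-1.0, 0.002, 0.001]]
wrist_force: [0.4, -0.4, 0.4]
gripper_width: 0.0236
```

send_rows(deltas=[-1,0,0,0,0,0,0,-1,0,0,0,0,0,0,-1,0,0,0,0,0,0,-1,0,0,0,0,0,0])

```text
time_s: 3.37
tool_pos: [0.6266, -0.0571, 0.0348]
tcp_rot: [[0.001, 0.997, 0.082], [-0.0, 0.082, -0.997], [-1.0, 0.001, 0.0]]
wrist_force: [-1.8, 1.6, 7.1]
gripper_width: 0.0219
```

```bash
python3 wp.py -,-,200,-; python3 m.py bar_a
```

```text
t 3.37 at [626.6 -57.1  34.8 -85.3] w 0.0219 F [-1.8  1.6  7.1] j [-16.  45.  79.   0.  56.  69.]
[-0.1652, 0.0002, 0.0001, 0.0, 0.0004, -0.0012] rows 4
   top bar_a 0.47 [336. 169.] 154 z 30.4 c [ 625.5 -205.4] mean [ 625.  -205.5] size [93.8 18.1] ang -1.2
   side bar_a 0.69 [301. 128.] 131 z 40.9 c [ 446.  -282.5] mean [ 444.5 -283. ] size [94.3 23.9] ang -1.9
   side bar_a 0.61 [240. 176.] 31 z 28.0 c [586.2 -53.5] mean [586.3 -52.9] size [17.7 16.2] ang -83.4
   side bar_a 0.55 [245. 142.] 42 z 28.6 c [ 594.7 -198.8] mean [ 592.7 -197.6] size [27.3 20.4] ang 20.9
   side bar_a 0.44 [247. 157.] 51 z 18.4 c [ 591.6 -136. ] mean [ 592.7 -134. ] size [25.4 23.5] ang -1.3
```

send_rows(deltas=[-1,-0.1652,0,0,0,0,0,-1,-0.1652,0,0,0,0,0,-1,-0.1652,0,0,0,0,0,-1,-0.1652,0,0,0,0,0,-1,-0.1652,0,0,0,0,0])

```text
time_s: 3.98
tool_pos: [0.6285, -0.0576, 0.2075]
tcp_rot: [[0.013, 0.997, 0.082], [-0.004, 0.082, -0.997], [-1.0, 0.013, 0.005]]
wrist_force: [0.3, -0.8, -2.1]
gripper_width: 0.0218
```

```bash
python3 wp.py 566,131,200,-85.3  505.6,319,200,-77.4 505.6,319,110,-77.4
```

```text
t 3.98 at [628.5 -57.6 207.5 -85.3] w 0.0218 F [ 0.3 -0.8 -2.1] j [-16.  33.  71.   0.  75.  69.]
[0.006, -0.0468, -0.1931, 0.0002, 0.0047, -0.0126] rows 5
[0.0, -0.0448, -0.1923, -0.1379, 0.0, 0.0] rows 5
[0.09, 0.0, 0.0, 0.0, 0.0, 0.0] rows 3
```

send_rows(deltas=[-1,0,-0.045,-0.1925,0,0,0,-1,0,-0.045,-0.1925,0,0,0,-1,0,-0.045,-0.1925,0,0,0,-1,0,-0.045,-0.1925,0,0,0,-1,0,-0.045,-0.1925,0,0,0])

```text
time_s: 4.4
tool_pos: [0.5637, 0.1338, 0.198]
tcp_rot: [[-0.002, 0.997, 0.083], [0.0, 0.083, -0.997], [-1.0, -0.002, -0.001]]
wrist_force: [0.6, -0.1, -4.1]
gripper_width: 0.0221
```

send_rows(deltas=[-1,0,-0.045,-0.1923,-0.138,0,0,-1,0,-0.045,-0.1923,-0.138,0,0,-1,0,-0.045,-0.1923,-0.138,0,0,-1,0,-0.045,-0.1923,-0.138,0,0,-1,0,-0.045,-0.1923,-0.138,0,0,-1,0,-0.045,-0.1923,-0.138,0,0,-1,0,-0.045,-0.1923,-0.138,0,0])

```text
time_s: 4.98
tool_pos: [0.5038, 0.3202, 0.1978]
tcp_rot: [[-0.002, 0.975, 0.221], [-0.001, 0.221, -0.975], [-1.0, -0.002, 0.0]]
wrist_force: [-0.4, -0.1, -3.3]
gripper_width: 0.022
```

send_rows(deltas=[-1,0.035,0,0,0,0,0,-1,0.07,0,0,0,0,0,-1,0.09,0,0,0,0,0,-1,0.09,0,0,0,0,0,-1,0.09,0,0,0,0,0,-1,0.09,0,0,0,0,0])

```text
time_s: 5.48
tool_pos: [0.506, 0.3187, 0.1105]
tcp_rot: [[0.002, 0.976, 0.217], [0.001, 0.217, -0.976], [-1.0, 0.002, -0.0]]
wrist_force: [0.6, 0.3, -3.1]
gripper_width: 0.0217
```

```bash
python3 l.py 2
python3 - <<'E'
from h import *
A=np.load("side2.npz")["im"][210:360,190:330];B=np.load("top2.npz")["im"][160:235,150:240]
cv2.imwrite("pics/c2.png",np.hstack([cv2.resize(A,(400,428),interpolation=2),cv2.resize(B,(400,428),interpolation=2)])[...,::-1])
E
python3 wp.py 505.6,319,67.5,-77.4; python3 m.py bar_a drill_table
```

```text
t 5.58 at [505.9 319.  110.8 -77.4] w 0.0218 F [-0.8 -0.4 -3.7] j [21. 36. 83. -0. 61. 98.]
[0.0433, -0.0004, -0.0, -0.0002, -0.0004, -0.0032] rows 2
   top bar_a 0.71 [362. 221.] 204 z 41.9 c [ 444.5 -289.5] mean [ 444.8 -289.2] size [97.3 21.9] ang -3.6
   top bar_a 0.69 [336. 167.] 183 z 30.4 c [ 627.9 -206.8] mean [ 628.1 -206.5] size [97.8 21.3] ang -1.9
   top bar_a 0.46 [313. 169.] 153 z 20.6 c [ 626.2 -135.7] mean [ 623.9 -137. ] size [95.8 20.6] ang 9.2
   side bar_a 0.76 [240. 270.] 90 z 103.4 c [544.3 331.1] mean [543.5 333.8] size [21.4 19.4] ang -73.8
   side bar_a 0.60 [221. 139.] 35 z 29.3 c [ 663.7 -201.4] mean [ 664.2 -199.8] size [22.2 18. ] ang -13.3
   side bar_a 0.59 [223. 158.] 32 z 19.1 c [ 662.1 -122.6] mean [ 662.1 -122.5] size [20.  17.8] ang 8.7
   side drill_table 0.92 [244. 292.] 1753 z 30.4 c [519.3 263.6] mean [528.3 300.3] size [202.6 128.6] ang -77.1
```

View pics/c2.png

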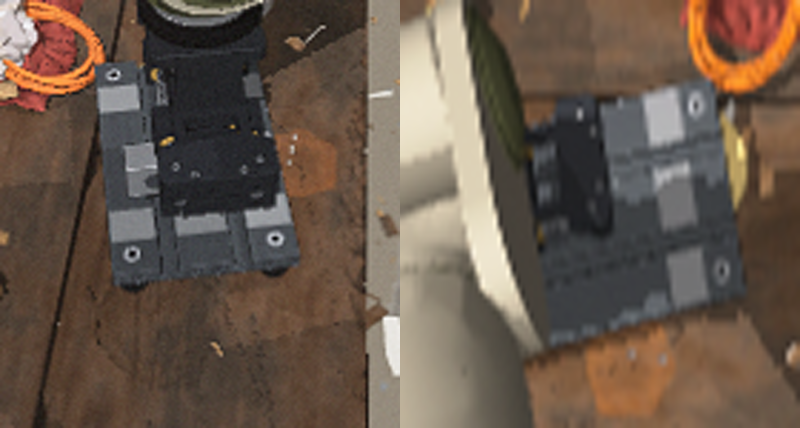

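The bar hangs over the left strip (strip pieces at (130,225) and (265,210) in the left half of the crop). I'll lower it and release.

send_rows(deltas=[-1,0.025,0,0,0,0,0,-1,0.0425,0,0,0,0,0,-1,0.0435,0,0,0,0,0,-1,0.0435,0,0,0,0,0,-1,0.0435,0,0,0,0,0])

```text
time_s: 6.3
tool_pos: [0.505, 0.3191, 0.0656]
tcp_rot: [[0.0, 0.976, 0.218], [0.0, 0.218, -0.976], [-1.0, 0.0, 0.0]]
wrist_force: [0.1, -0.0, -4.2]
gripper_width: 0.0215
```

send_rows(deltas=[-0.2,0,0,0,0,0,0,-0.2,0,0,0,0,0,0,-0.2,0,0,0,0,0,0,-0.2,0,0,0,0,0,0])

```text
time_s: 6.63
tool_pos: [0.5051, 0.3191, 0.0659]
tcp_rot: [[0.001, 0.976, 0.218], [0.0, 0.218, -0.976], [-1.0, 0.001, -0.0]]
wrist_force: [-1.2, 0.0, 0.6]
gripper_width: 0.0349
```

send_rows(deltas=[-0.2,-0.03,0,0,0,0,0,-0.2,-0.07,0,0,0,0,0,-0.2,-0.13,0,0,0,0,0,-0.2,-0.13,0,0,0,0,0,-0.2,-0.13,0,0,0,0,0])

```text
time_s: 7.05
tool_pos: [0.5064, 0.3197, 0.2008]
tcp_rot: [[0.009, 0.976, 0.219], [0.003, 0.219, -0.976], [-1.0, 0.009, -0.001]]
wrist_force: [-0.2, -0.5, -0.2]
gripper_width: 0.0353
```

```bash
python3 wp.py 566,56,200,-77.4 627.5,-203.5,200,-92.2
```

```text
t 7.05 at [506.4 319.7 200.8 -77.4] w 0.0353 F [-0.2 -0.5 -0.2] j [21. 30. 78.  0. 72. 98.]
[0.0005, 0.0005, 0.2704, 0.0004, -0.0014, -0.0092] rows 7
[0.0, 0.0034, 0.2667, 0.2583, 0.0, 0.0] rows 7
```

send_rows(deltas=[0.1,0,0,0.27,0,0,0,0.1,0,0,0.27,0,0,0,0.1,0,0,0.27,0,0,0,0.1,0,0,0.27,0,0,0,0.1,0,0,0.27,0,0,0,0.1,0,0,0.27,0,0,0,0.1,0,0,0.27,0,0,0,0.1,0,0,0.27,0,0,0])

```text
time_s: 7.72
tool_pos: [0.5643, 0.0517, 0.1944]
tcp_rot: [[-0.001, 0.977, 0.214], [-0.001, 0.214, -0.977], [-1.0, -0.001, 0.0]]
wrist_force: [-0.4, 0.5, 0.2]
gripper_width: 0.0482
```

send_rows(deltas=[0.1,0,0.0034,0.267,0.258,0,0,0.1,0,0.0034,0.267,0.258,0,0,0.1,0,0.0034,0.267,0.258,0,0,0.1,0,0.0034,0.267,0.258,0,0,0.1,0,0.0034,0.267,0.258,0,0,0.1,0,0.0034,0.267,0.258,0,0,0.1,0,0.0034,0.267,0.258,0,0,0.1,0,0.0034,0.267,0.258,0,0])

```text
time_s: 8.38
tool_pos: [0.6255, -0.2069, 0.1938]
tcp_rot: [[-0.001, 0.999, -0.041], [0.0, -0.041, -0.999], [-1.0, -0.001, -0.0]]
wrist_force: [0.3, 0.5, -0.1]
gripper_width: 0.0483
```

```bash
python3 m.py bar_a drill_table;python3 l.py 3; python3 wp.py 627,-204.5,90,-92.3 627,-204.5,34.5,-92.3
python3 - <<'E'
from h import *
A=np.load("side3.npz")["im"][210:330,200:310];B=np.load("top3.npz")["im"][160:235,150:240]
cv2.imwrite("pics/c3.png",np.hstack([cv2.resize(A,(400,436),interpolation=2),cv2.resize(B,(400,436),interpolation=2)])[...,::-1])
E
```

```text
top bar_a 0.65 [175. 199.] 182 z 60.7 c [504.6 315.3] mean [504.6 314.9] size [99.  19.9] ang 12.2
   top bar_a 0.64 [314. 168.] 129 z 20.3 c [ 632.9 -134.8] mean [ 635.7 -134.2] size [83.9 22. ] ang 8.3
   top bar_a 0.61 [358. 222.] 188 z 42.2 c [ 442.5 -289.7] mean [ 443.8 -289. ] size [93. 21.] ang -2.3
   top drill_table 0.97 [195. 198.] 1467 z 31.4 c [518.8 257.7] mean [520.5 250.9] size [195.8 130.3] ang -77.1
   side bar_a 0.94 [234. 139.] 166 z 28.9 c [ 628.  -203.2] mean [ 626.3 -200.1] size [96.5 27.6] ang -3.1
   side bar_a 0.69 [235. 158.] 169 z 18.8 c [ 626.7 -130.6] mean [ 624.  -129.3] size [92.9 27. ] ang 11.9
   side bar_a 0.61 [260. 280.] 442 z 60.3 c [505.6 322.2] mean [505.  323.7] size [97.3 21.5] ang 13.0
   side bar_a 0.32 [256. 260.] 2699 z 30.7 c [519.4 264.3] mean [520.8 265.9] size [199.5 127.8] ang -77.1
   side drill_table 0.62 [255. 264.] 2655 z 30.7 c [519.2 263.6] mean [520.7 264.8] size [201. 128.] ang -77.2
t 8.78 at [ 625.6 -203.1  195.7  -92.1] w 0.0487 F [0.6 0.7 1.1] j [-28.  38.  65.   0.  77.  64.]
[0.1057, 0.0015, 0.0013, 0.0036, 0.0, -0.0002] rows 3
[0.0555, 0.0, 0.0, 0.0, 0.0, 0.0] rows 2
```

View pics/c3.png

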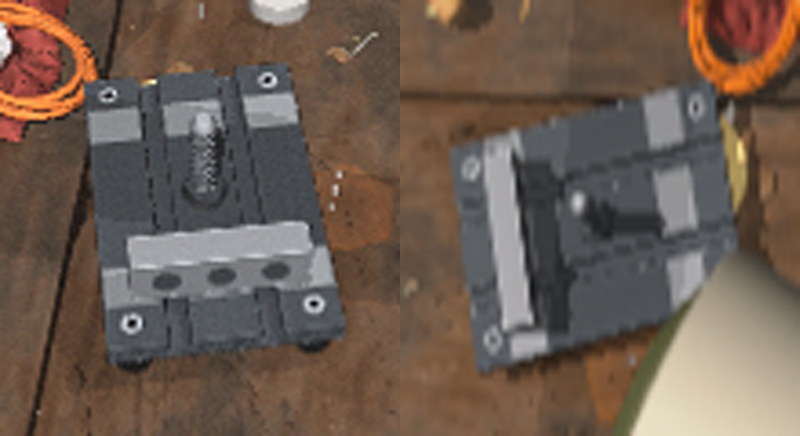

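Bar 1 sits along the left strip (left half (220,250), right half (510,240)), about 1 mm off centre and square. Next is bar b.

send_rows(deltas=[0.1,0.04,0.0015,0.0013,0.0036,0,0,0.1,0.08,0.0015,0.0013,0.0036,0,0,0.1,0.12,0.0015,0.0013,0.0036,0,0,0.1,0.15,0.0015,0.0013,0.0036,0,0,0.1,0.161,0.0015,0.0013,0.0036,0,0,0.1,0.161,0.0015,0.0013,0.0036,0,0,-1,0.161,0.0015,0.0013,0.0036,0,0,-1,0.161,0.0015,0.0013,0.0036,0,0])

```text
time_s: 9.45
tool_pos: [0.6281, -0.2061, 0.0371]
tcp_rot: [[0.004, 0.999, -0.041], [-0.002, -0.041, -0.999], [-1.0, 0.004, 0.002]]
wrist_force: [-1.1, -0.2, -0.1]
gripper_width: 0.0373
```

send_rows(deltas=[-1,0,0,0,0,0,0,-1,0,0,0,0,0,0,-1,0,0,0,0,0,0,-1,0,0,0,0,0,0,-1,0,0,0,0,0,0,-1,0,0,0,0,0,0])

```text
time_s: 9.95
tool_pos: [0.6275, -0.2058, 0.036]
tcp_rot: [[0.002, 0.999, -0.041], [-0.001, -0.041, -0.999], [-1.0, 0.002, 0.001]]
wrist_force: [-0.7, 1.6, 7.0]
gripper_width: 0.0219
```

```bash
python3 wp.py -,-,200,-  580,0,200,-92.3 532.2,202.6,200,-77.1 -,-,110,- -,-,66.5,-
```

```text
t 9.95 at [ 627.5 -205.8   36.   -92.4] w 0.0219 F [-0.7  1.6  7. ] j [-28.  48.  72.   0.  59.  64.]
[-0.164, 0.0003, 0.0001, 0.0, 0.0008, -0.0021] rows 4
[0.0, -0.056, -0.2036, -0.0013, 0.0, 0.0] rows 6
[0.0, -0.0559, -0.2005, -0.2653, 0.0, 0.0] rows 5
[0.09, 0.0, 0.0, 0.0, 0.0, 0.0] rows 3
[0.0435, 0.0, 0.0, 0.0, 0.0, 0.0] rows 2
```

send_rows(deltas=[-1,-0.164,0,0,0,0,0,-1,-0.164,0,0,0,0,0,-1,-0.164,0,0,0,0,0,-1,-0.164,0,0,0,0,0,-1,-0.164,0,0,0,0,0])

```text
time_s: 10.37
tool_pos: [0.6289, -0.2066, 0.2075]
tcp_rot: [[0.012, 0.999, -0.041], [-0.007, -0.041, -0.999], [-1.0, 0.012, 0.006]]
wrist_force: [1.0, -0.5, -3.0]
gripper_width: 0.0218
```

send_rows(deltas=[-1,0,-0.056,-0.2036,0,0,0,-1,0,-0.056,-0.2036,0,0,0,-1,0,-0.056,-0.2036,0,0,0,-1,0,-0.056,-0.2036,0,0,0,-1,0,-0.056,-0.2036,0,0,0,-1,0,-0.056,-0.2036,0,0,0])

```text
time_s: 10.87
tool_pos: [0.5773, 0.0062, 0.1979]
tcp_rot: [[-0.002, 0.999, -0.036], [0.002, -0.036, -0.999], [-1.0, -0.002, -0.002]]
wrist_force: [0.4, 0.1, -2.9]
gripper_width: 0.0218
```

send_rows(deltas=[-1,0,-0.0559,-0.2005,-0.266,0,0,-1,0,-0.0559,-0.2005,-0.266,0,0,-1,0,-0.0559,-0.2005,-0.266,0,0,-1,0,-0.0559,-0.2005,-0.266,0,0,-1,0,-0.0559,-0.2005,-0.266,0,0,-1,0,-0.0559,-0.2005,-0.266,0,0,-1,0,-0.0559,-0.2005,-0.266,0,0])

```text
time_s: 11.45
tool_pos: [0.5309, 0.2045, 0.1978]
tcp_rot: [[-0.001, 0.974, 0.226], [-0.0, 0.226, -0.974], [-1.0, -0.001, 0.0]]
wrist_force: [0.8, -0.7, -3.0]
gripper_width: 0.0217
```

send_rows(deltas=[-1,0.035,0,0,0,0,0,-1,0.07,0,0,0,0,0,-1,0.09,0,0,0,0,0,-1,0.09,0,0,0,0,0,-1,0.09,0,0,0,0,0,-1,0.09,0,0,0,0,0])

```text
time_s: 11.95
tool_pos: [0.5329, 0.2022, 0.11]
tcp_rot: [[0.002, 0.975, 0.222], [0.0, 0.222, -0.975], [-1.0, 0.002, 0.0]]
wrist_force: [0.2, 0.2, -3.0]
gripper_width: 0.0215
```

```bash
python3 wp.py 532.2,202.6,68,-77.1
```

```text
t 11.95 at [532.9 202.2 110.  -77.2] w 0.0215 F [ 0.2  0.2 -3. ] j [ 9. 33. 88. -0. 59. 86.]
[0.042, -0.0007, -0.0006, -0.0016, 0.0003, -0.0025] rows 2
```

send_rows(deltas=[-1,0.025,0,0,0,0,0,-1,0.0415,0,0,0,0,0,-1,0.0422,0,0,0,0,0,-1,0.0422,0,0,0,0,0,-1,0.0422,0,0,0,0,0])

```text
time_s: 12.37
tool_pos: [0.5327, 0.2027, 0.0677]
tcp_rot: [[0.002, 0.975, 0.222], [0.0, 0.222, -0.975], [-1.0, 0.002, 0.0]]
wrist_force: [0.1, 0.6, -3.3]
gripper_width: 0.0218
```

send_rows(deltas=[-0.2,0,0,0,0,0,0,-0.2,0,0,0,0,0,0,-0.2,0,0,0,0,0,0,-0.2,0,0,0,0,0,0])

```text
time_s: 12.7
tool_pos: [0.5322, 0.2028, 0.0668]
tcp_rot: [[0.001, 0.975, 0.223], [0.0, 0.223, -0.975], [-1.0, 0.001, 0.0]]
wrist_force: [-1.1, -0.6, -0.2]
gripper_width: 0.0355
```

send_rows(deltas=[-0.2,-0.03,0,0,0,0,0,-0.2,-0.07,0,0,0,0,0,-0.2,-0.13,0,0,0,0,0,-0.2,-0.13,0,0,0,0,0,-0.2,-0.13,0,0,0,0,0])

```text
time_s: 13.12
tool_pos: [0.5335, 0.2031, 0.2013]
tcp_rot: [[0.009, 0.975, 0.223], [0.001, 0.223, -0.975], [-1.0, 0.009, 0.001]]
wrist_force: [0.1, 0.1, -0.0]
gripper_width: 0.0354
```

```bash
python3 wp.py 471.5,-92.8,200,-77.1 -,-,-,0 -,-,-,79.2
```

```text
t 13.12 at [533.5 203.1 201.3 -77.1] w 0.0354 F [ 0.1  0.1 -0. ] j [ 9. 26. 83.  0. 70. 86.]
[0.0003, -0.1264, 0.2747, -0.0004, 0.0006, -0.0091] rows 8
[0.0, 0.0, 0.0, -1.3456, 0.0, 0.0] rows 11
[0.0, 0.0, 0.0, -1.3823, 0.0, 0.0] rows 12
```

send_rows(deltas=[0.75,0,-0.1264,0.275,-0.9,0,0,0.75,0,-0.1264,0.275,-0.9,0,0,0.75,0,-0.1264,0.275,-0.9,0,0,0.75,0,-0.1264,0.275,-0.9,0,0,0.75,0,-0.1264,0.275,-0.9,0,0,0.75,0,-0.1264,0.275,-0.9,0,0,0.75,0,-0.1264,0.275,-0.9,0,0,0.75,0,-0.1264,0.275,-0.9,0,0])

```text
time_s: 13.78
tool_pos: [0.4708, -0.0872, 0.1953]
tcp_rot: [[-0.001, 0.442, 0.897], [0.001, 0.897, -0.442], [-1.0, -0.0, -0.001]]
wrist_force: [0.5, -0.3, -0.2]
gripper_width: 0.0772
```

send_rows(deltas=[0.75,0,0,0,-0.94,0,0,0.75,0,0,0,-0.94,0,0,0.75,0,0,0,-0.94,0,0,0.75,0,0,0,-0.94,0,0,0.75,0,0,0,-0.94,0,0,0.75,0,0,0,-0.94,0,0,0.75,0,0,0,-0.94,0,0,0.75,0,0,0,-0.94,0,0])

```text
time_s: 14.45
tool_pos: [0.4714, -0.0856, 0.1951]
tcp_rot: [[-0.002, -0.464, 0.886], [0.001, 0.886, 0.464], [-1.0, 0.001, -0.001]]
wrist_force: [-0.2, 0.0, 0.1]
gripper_width: 0.0772
```

send_rows(deltas=[0.75,0,0,0,-0.85,0,0,0.75,0,0,0,-0.85,0,0,0.75,0,0,0,-0.85,0,0,0.75,0,0,0,-0.85,0,0,0.75,0,0,0,-0.85,0,0,0.75,0,0,0,-0.85,0,0,0.75,0,0,0,-0.85,0,0,0.75,0,0,0,-0.85,0,0])

```text
time_s: 15.12
tool_pos: [0.4714, -0.0857, 0.1952]
tcp_rot: [[-0.001, -0.971, 0.239], [0.001, 0.239, 0.971], [-1.0, 0.002, 0.0]]
wrist_force: [-0.0, 0.5, 0.1]
gripper_width: 0.0774
```

```bash
python3 m.py bar_a drill_table
python3 - <<'E'
# plate outline and bore centre from the first pictures, rays cut with the plane of the plate's top
from h import *
for n in("top","side"):
    a=np.load(n+"0.npz");im=a["im"];P=a["P"]
    g=cv2.cvtColor(im,cv2.COLOR_RGB2GRAY)
    near=(np.hypot(P[...,0]-.472,P[...,1]+.093)<.02)
    w=near&(g<110); q=P[w]*1000; print(n,w.sum(),"bore",np.round(np.nanmean(q,0),1),np.round((np.nanmax(q,0)+np.nanmin(q,0))/2,1))
E
python3 wp.py 471.5,-92.8,80,79.2
```

```text
top bar_a 0.76 [211. 192.] 175 z 61.6 c [532.2 200.3] mean [532.5 199.4] size [100.  21.] ang 11.7
   top bar_a 0.62 [357. 222.] 205 z 42.1 c [ 444.3 -289.2] mean [ 443.3 -289.4] size [96.5 22.3] ang -2.8
   top bar_a 0.52 [176. 200.] 186 z 60.6 c [505.2 315.4] mean [504.  314.6] size [99.6 20.1] ang 12.1
   top bar_a 0.43 [313. 162.] 65 z 20.8 c [ 648.  -133.9] mean [ 648.5 -133.7] size [46.7 17.8] ang -1.8
   top drill_table 0.80 [194. 200.] 1323 z 31.4 c [518.9 259.1] mean [514.6 257.1] size [198.8 131.6] ang -77.0
   side bar_a 0.97 [300. 128.] 112 z 40.7 c [ 437.6 -284.2] mean [ 436.9 -282.7] size [78.  25.1] ang -4.0
   side bar_a 0.95 [250. 236.] 316 z 60.3 c [533.8 207.2] mean [535.2 208.8] size [95.1 20.4] ang 12.9
   side bar_a 0.71 [234. 158.] 152 z 18.6 c [ 626.5 -130.4] mean [ 626.2 -128.1] size [93.2 23.8] ang 11.0
   side drill_table 0.80 [256. 269.] 2196 z 30.6 c [520.1 264.5] mean [517.1 284.9] size [201.  129.9] ang -77.0
top 25 bore [ 4.766e+02 -9.650e+01  4.000e-01] [476.1 -97.9   6. ]
side 2 bore [ 479.9 -100.1    3.7] [ 479.9 -100.1    3.7]
t 15.42 at [471.7 -85.8 196.   75.9] w 0.0772 F [-0.4 -0.3 -0. ] j [ -24.   16.   99.    0.   65. -100.]
[0.116, -0.0015, -0.0069, -0.0574, 0.0001, -0.0003] rows 3
```

```bash
cat >> h.py <<'E'
def ray(name,uv,z):
    m=vision.camera_model(name); K=np.array(m["K"],float); d=np.array(m["dist"],float); o=np.array(m["origin"])
    p=cv2.undistortPoints(np.array(uv,np.float32).reshape(-1,1,2),K,d).reshape(-1,2)
    r=np.c_[p[:,0],-p[:,1],-np.ones(len(p))]@np.array(m["attitude"]).reshape(3,3).T
    return o+r*((z-o[2])/r[:,2])[:,None]
E
python3 - <<'E'
from h import *
for n,a,b in(("side",1,0),("top",0,0)):
    im=np.load(f"{n}{a}.npz")["im"]; g=cv2.cvtColor(im,cv2.COLOR_RGB2GRAY); P=np.load(n+"0.npz")["P"]
    # bright top face of the plate
    m=((g>150)&(np.hypot(P[...,0]-.472,P[...,1]+.093)<.12)&(P[...,2]>.008)&(P[...,2]<.02)).astype(np.uint8)
    k,l,st,_=cv2.connectedComponentsWithStats(m); i=1+np.argmax(st[1:,4]); c=max(cv2.findContours((l==i).astype(np.uint8),0,1)[0],key=cv2.contourArea)
    W=ray(n,c,.014)*1000; r=cv2.minAreaRect(W[:,:2].astype(np.float32)); print(n,st[i],r)
    # stud tip: highest points by the table centre
    Q=np.load(n+"0.npz")["P"]; s=(np.hypot(Q[...,0]-.519,Q[...,1]-.261)<.03)&(Q[...,2]>.07); v,u=np.where(s)
    for uu,vv in zip(u,v): print((uu,vv),np.round(Q[vv,uu]*1000,1),end=' ')
    print()
print("side hole",ray("side",[[286.4,168]],.014)*1000,"top hole",ray("top",[[301.5,213.8]],.014)*1000)
im=np.load("top0.npz")["im"][170:230,150:345]; cv2.imwrite("pics/c4.png",np.vstack([cv2.resize(im[:,:95],(760,480),interpolation=2)[60:340],cv2.resize(im[10:50,115:195],(760,380),interpolation=2)[:320]])[:600,...,::-1])
E
```

```text
side [254 157  65  24 832] ((476.1573486328125, -87.24038696289062), (65.72510528564453, 169.81785583496094), 79.94937896728516)
(np.int64(254), np.int64(241)) [524.3 258.7  95.4] (np.int64(255), np.int64(241)) [521.8 262.2  99.4] (np.int64(256), np.int64(241)) [520.1 258.9  96. ] (np.int64(257), np.int64(241)) [517.8 261.7  99.3] (np.int64(253), np.int64(242)) [525.9 261.9  95.7] (np.int64(254), np.int64(242)) [523.9 261.8  95.8] (np.int64(255), np.int64(242)) [522.1 260.   94. ] (np.int64(256), np.int64(242)) [519.6 263.4  98. ] (np.int64(257), np.int64(242)) [518.  260.3  94.8] (np.int64(258), np.int64(242)) [516.1 258.7  93.2] (np.int64(253), np.int64(243)) [525.5 265.3  96.5] (np.int64(254), np.int64(243)) [523.3 266.9  98.5] (np.int64(255), np.int64(243)) [521.6 264.   95.4] (np.int64(256), np.int64(243)) [519.4 265.9  97.8] (np.int64(257), np.int64(243)) [517.5 264.9  96.9] (np.int64(258), np.int64(243)) [515.7 263.   95. ] (np.int64(253), np.int64(244)) [525.5 265.8  94.1] (np.int64(254), np.int64(244)) [523.5 266.   94.4] (np.int64(255), np.int64(244)) [521.4 266.5  95.3] (n
[... 3919 characters left out ...]
p.int64(196)) [514.9 261.6  96. ] (np.int64(190), np.int64(196)) [514.7 258.2  97.4] (np.int64(191), np.int64(196)) [514.3 254.6  99.8] (np.int64(192), np.int64(196)) [515.9 253.3  91.1] (np.int64(193), np.int64(196)) [517.8 252.2  80.3] (np.int64(189), np.int64(197)) [512.2 262.   93.4] (np.int64(190), np.int64(197)) [512.9 259.6  89.6] (np.int64(191), np.int64(197)) [513.  256.6  89. ] (np.int64(192), np.int64(197)) [514.4 255.   81.2] (np.int64(193), np.int64(197)) [515.1 252.6  77.4] (np.int64(191), np.int64(198)) [511.8 258.7  77.5] (np.int64(192), np.int64(198)) [513.  257.   70.4] 
side hole [[474.39629147 -89.76053895  14.        ]] top hole [[474.25717568 -96.17911634  14.        ]]
```

View pics/c4.png

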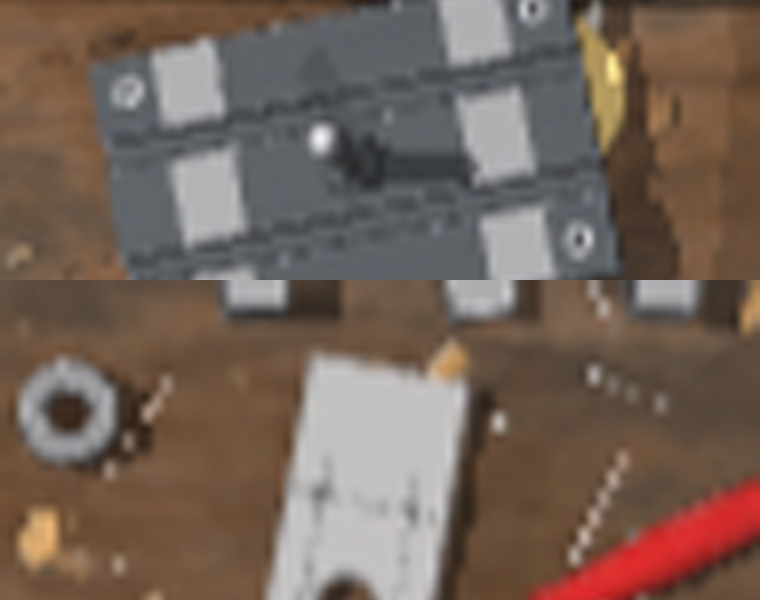

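The crop shows the stud tip at (321,138) in the upper half, and the plate's bore at (348,585) with the nut at (68,412) in the lower half. I'm descending onto the plate.

```bash
python3 wp.py 473.7,-92.8,27,79.5
```

```text
t 15.42 at [471.7 -85.8 196.   75.9] w 0.0772 F [-0.4 -0.3 -0. ] j [ -24.   16.   99.    0.   65. -100.]
[0.169, -0.0037, -0.0064, -0.0626, 0.0001, -0.0003] rows 5
```

send_rows(deltas=[0.75,0.04,-0.0037,-0.0064,-0.0626,0,0,0.75,0.08,-0.0037,-0.0064,-0.0626,0,0,0.75,0.12,-0.0037,-0.0064,-0.0626,0,0,0.75,0.15,-0.0037,-0.0064,-0.0626,0,0,0.75,0.16,-0.0037,-0.0064,-0.0626,0,0,0.75,0.168,-0.0037,-0.0064,-0.0626,0,0,0.75,0.168,-0.0037,-0.0064,-0.0626,0,0,0.75,0.168,-0.0037,-0.0064,-0.0626,0,0])

```text
time_s: 16.08
tool_pos: [0.4746, -0.0932, 0.0295]
tcp_rot: [[0.002, -0.983, 0.181], [-0.001, 0.181, 0.984], [-1.0, -0.002, -0.001]]
wrist_force: [-0.4, -0.3, -0.1]
gripper_width: 0.0768
```

send_rows(deltas=[-1,0,0,0,0,0,0,-1,0,0,0,0,0,0,-1,0,0,0,0,0,0,-1,0,0,0,0,0,0,-1,0,0,0,0,0,0,-1,0,0,0,0,0,0,-1,0,0,0,0,0,0,-1,0,0,0,0,0,0])

```text
time_s: 16.75
tool_pos: [0.4742, -0.0931, 0.029]
tcp_rot: [[0.001, -0.984, 0.181], [-0.001, 0.181, 0.984], [-1.0, -0.001, -0.0]]
wrist_force: [-0.3, -0.1, 6.8]
gripper_width: 0.0558
```

```bash
python3 wp.py -,-,200,- 496,84,200,46 518.5,261.2,200,12.9; python3 l.py 5
python3 - <<'E'
from h import *
im=np.load("side5.npz")["im"][100:220,220:340]; cv2.imwrite("pics/c5.png",cv2.resize(im,(600,600),interpolation=2)[...,::-1])
E
```

```text
t 16.75 at [474.2 -93.1  29.   79.6] w 0.0558 F [-0.3 -0.1  6.8] j [ -25.   32.  106.   -0.   42. -105.]
[-0.171, -0.0002, -0.0001, 0.0, -0.0004, 0.0013] rows 5
[0.0, 0.0106, 0.1781, 0.5863, 0.0, 0.0] rows 5
[0.0, 0.1069, 0.1431, 0.5777, 0.0, 0.0] rows 5
```

View pics/c5.png

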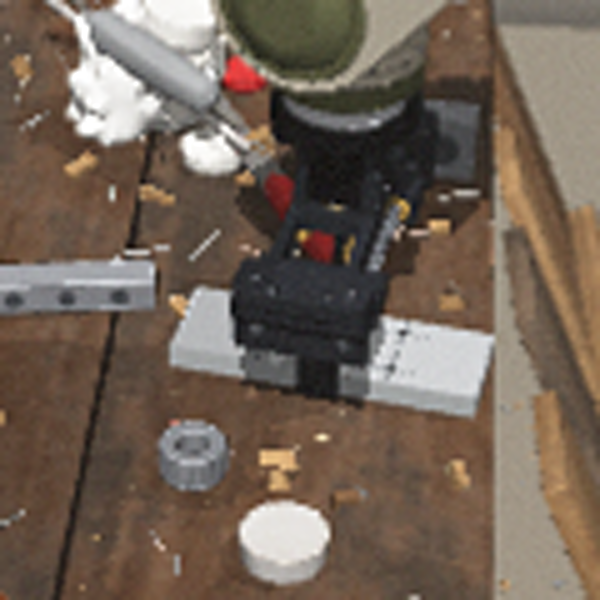

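The plate is gripped: finger at (320,385), near edge's middle at about (322,388), so centred within about 1 mm. I'm lifting and carrying it.

send_rows(deltas=[-1,-0.04,0,0,0,0,0,-1,-0.08,0,0,0,0,0,-1,-0.12,0,0,0,0,0,-1,-0.16,0,0,0,0,0,-1,-0.171,0,0,0,0,0,-1,-0.171,0,0,0,0,0])

```text
time_s: 17.35
tool_pos: [0.4747, -0.0932, 0.2022]
tcp_rot: [[0.005, -0.984, 0.181], [-0.003, 0.181, 0.984], [-1.0, -0.006, -0.002]]
wrist_force: [0.2, -1.0, -3.5]
gripper_width: 0.0558
```

send_rows(deltas=[-1,0,0.0106,0.1781,0.586,0,0,-1,0,0.0106,0.1781,0.586,0,0,-1,0,0.0106,0.1781,0.586,0,0,-1,0,0.0106,0.1781,0.586,0,0,-1,0,0.0106,0.1781,0.586,0,0,-1,0,0.0106,0.1781,0.586,0,0,-1,0,0.0106,0.1781,0.586,0,0])

```text
time_s: 17.93
tool_pos: [0.4947, 0.0858, 0.1972]
tcp_rot: [[-0.004, -0.721, 0.693], [0.0, 0.693, 0.721], [-1.0, 0.003, -0.002]]
wrist_force: [-0.3, -0.3, -3.9]
gripper_width: 0.0559
```

send_rows(deltas=[-1,0,0.1069,0.1431,0.578,0,0,-1,0,0.1069,0.1431,0.578,0,0,-1,0,0.1069,0.1431,0.578,0,0,-1,0,0.1069,0.1431,0.578,0,0,-1,0,0.1069,0.1431,0.578,0,0,-1,0,0.1069,0.1431,0.578,0,0,-1,0,0.1069,0.1431,0.578,0,0])

```text
time_s: 18.52
tool_pos: [0.5177, 0.2614, 0.1974]
tcp_rot: [[-0.003, -0.226, 0.974], [-0.001, 0.974, 0.226], [-1.0, -0.0, -0.003]]
wrist_force: [0.4, 0.1, -3.7]
gripper_width: 0.0557
```

```bash
python3 wp.py 518.5,261.2,133,12.9 -,-,91,-; python3 l.py 6; python3 wp.py
python3 - <<'E'
from h import *
A=np.load("side6.npz")["im"][170:320,190:330];B=np.load("top6.npz")["im"][160:235,150:240]
cv2.imwrite("pics/c6.png",np.hstack([cv2.resize(A,(400,428),interpolation=2),cv2.resize(B,(400,428),interpolation=2)])[...,::-1])
E
python3 m.py work_plate
```

```text
t 18.52 at [517.7 261.4 197.4  13.1] w 0.0557 F [ 0.4  0.1 -3.7] j [15. 28. 81. -0. 71.  2.]
[0.0644, -0.0003, 0.0009, 0.0032, -0.0028, 0.0004] rows 2
[0.042, 0.0, 0.0, 0.0, 0.0, 0.0] rows 2
t 18.62 at [518.  260.  198.2  13. ] w 0.0555 F [-0.3  0.2 -3.3] j [15. 28. 81. -0. 71.  2.]
   top work_plate 0.72 [205. 187.] 362 z 182.4 c [517.9 254.6] mean [528.7 203.8] size [165.  57.] ang -78.5
   side work_plate 0.65 [261. 220.] 1451 z 182.5 c [516.7 266.5] mean [511.8 284.2] size [159.8  55.9] ang -77.0
   side work_plate 0.64 [260. 280.] 425 z 60.2 c [504.5 322.3] mean [503.5 323.9] size [96.1 21.6] ang 13.5
```

View pics/c6.png

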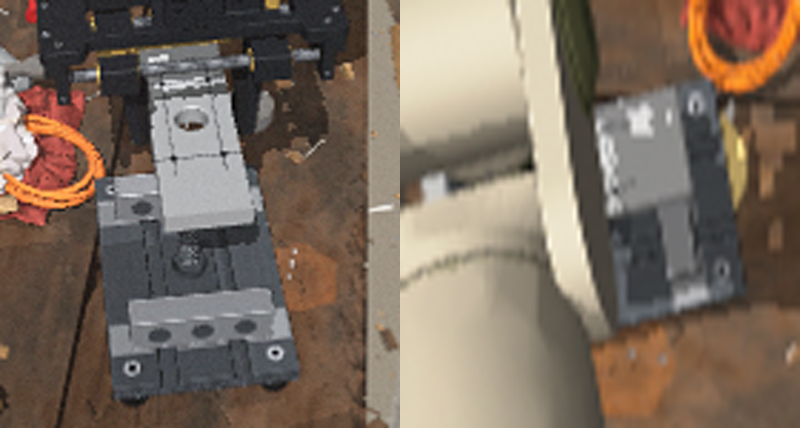

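Run:
```python
from h import *
print(ray("side",[[256.5,212]],.1832)*1000)
im=np.load("side6.npz")["im"][195:235,236:280]; P=np.load("side6.npz")["P"]
# rim of the bore: holes in the top-face mask by height
m=(abs(P[...,2]-.1825)<.006).astype(np.uint8); m[:195]=0;m[235:]=0;m[:,:225]=0;m[:,290:]=0
c,h=cv2.findContours(m,cv2.RETR_CCOMP,1)
for k,hh in zip(c,h[0]):
    if hh[3]>=0 and cv2.contourArea(k)>15:
        W=ray("side",k,.183)*1000; print(cv2.contourArea(k),cv2.boundingRect(k),cv2.minEnclosingCircle(W[:,:2].astype(np.float32)),(W.max(0)+W.min(0))/2)
cv2.imwrite("pics/c7.png",cv2.resize(im,(660,600),interpolation=2)[...,::-1])
```

```text
[[517.5803586  264.46402721 183.2       ]]
64.0 (250, 208, 14, 9) ((517.608154296875, 264.25909423828125), 12.282295227050781) [517.60816532 264.23905122 183.        ]
```

View pics/c7.png

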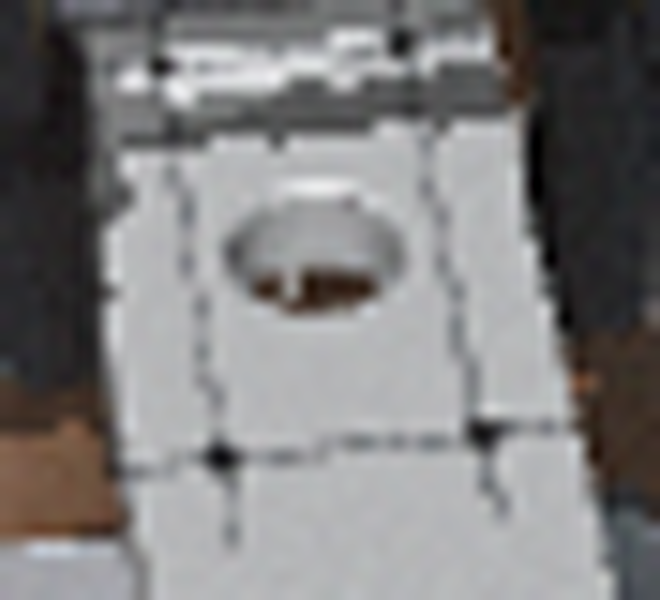

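In the side view the bore is at about (256.5,212), reading (517.6, 264.3) against about (519.6, 264.2) for the stud. I'll shift about 1 mm in +x and lower.

```bash
python3 wp.py 519.3,261.2,135,12.9 -,-,115,-
```

```text
t 18.82 at [518.2 260.3 199.2  12.9] w 0.0558 F [ 1.4  0.5 -3.6] j [15. 28. 81. -0. 71.  2.]
[0.0642, 0.0007, 0.0013, -0.0007, -0.0003, 0.0001] rows 2
[0.02, 0.0, 0.0, 0.0, 0.0, 0.0] rows 1
```

send_rows(deltas=[-1,0.025,0.0007,0.0013,0,0,0,-1,0.05,0.0007,0.0013,0,0,0,-1,0.064,0.0007,0.0013,0,0,0,-1,0.064,0.0007,0.0013,0,0,0,-1,0.064,0.0007,0.0013,0,0,0,-1,0.064,0.0007,0.0013,0,0,0])

```text
time_s: 19.32
tool_pos: [0.5198, 0.2622, 0.1366]
tcp_rot: [[0.002, -0.223, 0.975], [0.001, 0.975, 0.223], [-1.0, 0.0, 0.002]]
wrist_force: [0.0, 0.5, -1.7]
gripper_width: 0.0555
```

send_rows(deltas=[-1,0.005,0,0,0,0,0,-1,0.01,0,0,0,0,0,-1,0.015,0,0,0,0,0,-1,0.02,0,0,0,0,0,-1,0.02,0,0,0,0,0,-1,0.02,0,0,0,0,0])

```text
time_s: 19.82
tool_pos: [0.519, 0.2623, 0.1149]
tcp_rot: [[-0.001, -0.223, 0.975], [-0.0, 0.975, 0.223], [-1.0, -0.0, -0.001]]
wrist_force: [-0.4, -0.5, -2.9]
gripper_width: 0.0558
```

```bash
python3 l.py 8;python3 wp.py -,-,91.5,-
python3 - <<'E'
from h import *
im=np.load("side8.npz")["im"][215:285,220:300]; cv2.imwrite("pics/c8.png",cv2.resize(im,(640,560),interpolation=2)[...,::-1])
E
```

```text
t 19.92 at [519.3 262.4 115.4  12.9] w 0.0555 F [-0.7 -0.7 -3.4] j [15. 34. 86. -0. 61.  2.]
[0.0239, -0.0, -0.0, 0.0, 0.0002, -0.0] rows 1
```

View pics/c8.png

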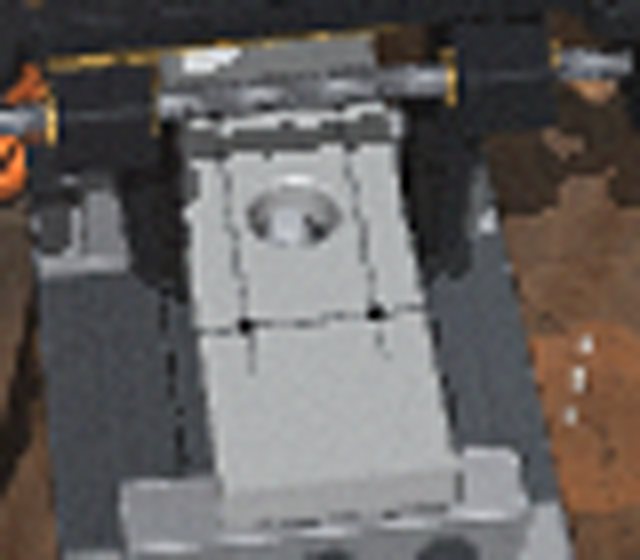

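The stud tip (290,222) is inside the bore (centre (293,212)) and the force is clean, so I'm lowering to seat.

send_rows(deltas=[-1,0.008,-0.0003,0.0005,0,0,0,-1,0.016,-0.0003,0.0005,0,0,0,-1,0.022,-0.0003,0.0005,0,0,0,-1,0.0235,-0.0003,0.0005,0,0,0,-1,0.0235,-0.0003,0.0005,0,0,0,-1,0.0235,-0.0003,0.0005,0,0,0])

```text
time_s: 20.42
tool_pos: [0.5196, 0.2621, 0.0913]
tcp_rot: [[-0.0, -0.223, 0.975], [-0.0, 0.975, 0.223], [-1.0, 0.0, -0.0]]
wrist_force: [0.1, -0.9, -3.8]
gripper_width: 0.0559
```

send_rows(deltas=[0.5,0,0,0,0,0,0,0.5,0,0,0,0,0,0,0.5,0,0,0,0,0,0,0.5,0,0,0,0,0,0,0.5,0,0,0,0,0,0])

```text
time_s: 20.83
tool_pos: [0.5198, 0.2622, 0.0919]
tcp_rot: [[0.0, -0.223, 0.975], [0.0, 0.975, 0.223], [-1.0, 0.0, 0.0]]
wrist_force: [-0.1, -0.3, -0.1]
gripper_width: 0.0662
```

send_rows(deltas=[0.5,-0.03,0,0,0,0,0,0.5,-0.06,0,0,0,0,0,0.5,-0.1,0,0,0,0,0,0.5,-0.1,0,0,0,0,0,0.5,-0.1,0,0,0,0,0])

```text
time_s: 21.25
tool_pos: [0.5204, 0.2624, 0.1938]
tcp_rot: [[0.004, -0.223, 0.975], [0.001, 0.975, 0.223], [-1.0, 0.0, 0.004]]
wrist_force: [0.2, 0.1, -0.6]
gripper_width: 0.0663
```

```bash
python3 wp.py 537,4,190,12.9; python3 m.py work_plate bar_a
```

```text
t 21.25 at [520.4 262.4 193.8  12.9] w 0.0663 F [ 0.2  0.1 -0.6] j [15. 28. 81.  0. 70.  2.]
[0.0035, -0.2556, -0.0415, -0.0001, 0.0044, -0.0002] rows 7
   top work_plate 0.64 [208. 192.] 357 z 75.0 c [528.8 208.8] mean [528.2 208.8] size [67.1 55.9] ang -76.8
   top bar_a 0.73 [316. 170.] 171 z 20.4 c [ 627.2 -135.7] mean [ 625.6 -136.1] size [94.7 22.4] ang 8.1
   top bar_a 0.67 [213. 202.] 70 z 62.2 c [532.3 199. ] mean [529.6 198.8] size [100.1  19.7] ang 11.1
   top bar_a 0.61 [358. 225.] 198 z 42.0 c [ 442.6 -289.5] mean [ 441.3 -289. ] size [93.7 22. ] ang -3.5
   side work_plate 0.71 [257. 254.] 1601 z 74.7 c [519.  262.3] mean [517.  270.6] size [171.9  55. ] ang -76.9
   side bar_a 0.66 [257. 287.] 175 z 59.9 c [506.4 322.3] mean [511.  325.3] size [99.2 20.9] ang 12.5
   side bar_a 0.63 [238. 235.] 126 z 60.3 c [533.2 205. ] mean [536.9 208.8] size [97.  22.8] ang 12.2
   side bar_a 0.59 [224. 160.] 73 z 18.5 c [ 649.7 -124.9] mean [ 651.  -123.7] size [45.3 19.2] ang 8.0
   side bar_a 0.40 [313. 135.] 15 z 8.9 c [ 410.6 -274.4] mean [ 409.8 -275.2] size [19.9  8.4] ang 9.6
```

```bash
python3 l.py 9
python3 - <<'E'
from h import *
for n in("top","side"):
    P=np.load(n+"9.npz")["P"]
    m=((abs(P[...,2]-.0195)<.006)&(np.hypot(P[...,0]-.5385,P[...,1]-.0055)<.035)); q=P[m]*1000
    v,u=np.where(m); W=ray(n,np.c_[u,v],.02)*1000
    print(n,m.sum(),np.round(q.min(0),1),np.round(q.max(0),1),"circle",cv2.minEnclosingCircle(W[:,:2].astype(np.float32)))
    s=(np.hypot(P[...,0]-.5195,P[...,1]-.2615)<.012)&(P[...,2]>.084); v,u=np.where(s)
    W=ray(n,np.c_[u,v],.096)*1000; print(" stud",s.sum(),np.round(W.min(0),1),np.round(W.max(0),1),"med cloud",np.round(np.median(P[s],0)*1000,1))
B=np.load("top9.npz")["im"][175:215,165:215];A=np.load("side9.npz")["im"][220:280,220:295]
cv2.imwrite("pics/c9.png",np.hstack([cv2.resize(A,(400,320),interpolation=2),cv2.resize(B,(400,320),interpolation=2)])[...,::-1])
E
```

```text
top 73 [522.1 -14.9  13.6] [555.8  18.5  24.5] circle ((538.4998779296875, 3.1166558265686035), 17.88445281982422)
 stud 96 [593.5 351.5  96. ] [629.2 383.6  96. ] med cloud [520.  261.3 454.1]
side 49 [505.6   6.7  13.6] [557.5  26.7  21.3] circle ((531.1331176757812, 17.746864318847656), 25.809892654418945)
 stud 135 [ 512.7 -457.5   96. ] [625.9 280.4  96. ] med cloud [520.  263.6 453.3]
```

View pics/c9.png

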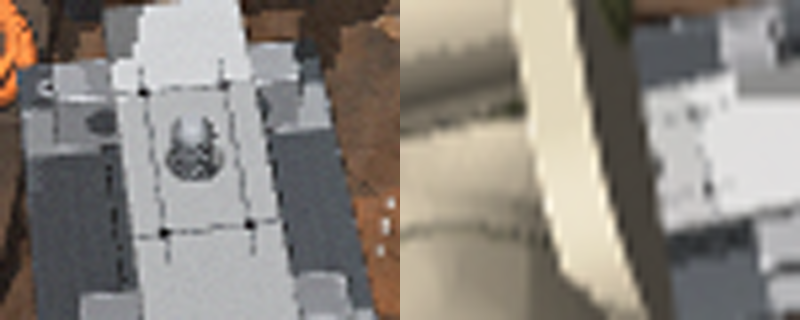

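The plate lies flat across both bars with the stud through its bore (left half, (193,148)). Next is the nut: first grip along y to centre it.

```bash
python3 wp.py 538.7,6.3,190,60 -,-,-,103 -,-,70,- -,-,33,-
```

```text
t 21.65 at [519.6 262.1 191.   12.9] w 0.0662 F [-0.2 -0.5  0.2] j [15. 29. 81.  0. 70.  2.]
[0.0011, -0.2536, -0.0384, -0.8222, -0.0012, -0.0005] rows 7
[0.0, 0.0, 0.0, -0.7505, 0.0, 0.0] rows 7
[0.12, 0.0, 0.0, 0.0, 0.0, 0.0] rows 3
[0.037, 0.0, 0.0, 0.0, 0.0, 0.0] rows 1
```

send_rows(deltas=[0.5,0,-0.2536,-0.0384,-0.822,0,0,0.5,0,-0.2536,-0.0384,-0.822,0,0,0.5,0,-0.2536,-0.0384,-0.822,0,0,0.5,0,-0.2536,-0.0384,-0.822,0,0,0.5,0,-0.2536,-0.0384,-0.822,0,0,0.5,0,-0.2536,-0.0384,-0.822,0,0,0.5,0,-0.2536,-0.0384,-0.822,0,0,0.5,0,-0.2536,-0.0384,-0.822,0,0])

```text
time_s: 22.32
tool_pos: [0.5392, 0.0019, 0.1915]
tcp_rot: [[-0.0, -0.867, 0.498], [-0.001, 0.498, 0.867], [-1.0, -0.0, -0.001]]
wrist_force: [0.5, 0.4, -0.5]
gripper_width: 0.066
```

send_rows(deltas=[0.5,0,0,0,-0.7505,0,0,0.5,0,0,0,-0.7505,0,0,0.5,0,0,0,-0.7505,0,0,0.5,0,0,0,-0.7505,0,0,0.5,0,0,0,-0.7505,0,0,0.5,0,0,0,-0.7505,0,0,0.5,0,0,0,-0.7505,0,0,0.5,0,0,0,-0.7505,0,0])

```text
time_s: 22.98
tool_pos: [0.5388, 0.007, 0.1916]
tcp_rot: [[-0.0, -0.975, -0.221], [0.0, -0.221, 0.975], [-1.0, 0.0, 0.0]]
wrist_force: [-0.1, 0.1, -0.1]
gripper_width: 0.0662
```

send_rows(deltas=[0.5,0.04,0,0,0,0,0,0.5,0.08,0,0,0,0,0,0.5,0.11,0,0,0,0,0,0.5,0.11,0,0,0,0,0,0.5,0.11,0,0,0,0,0])

```text
time_s: 23.4
tool_pos: [0.5387, 0.0067, 0.0815]
tcp_rot: [[-0.002, -0.975, -0.222], [0.0, -0.222, 0.975], [-1.0, 0.002, 0.001]]
wrist_force: [0.5, 0.2, 0.8]
gripper_width: 0.0661
```

```bash
python3 wp.py 538.7,6.3,30,103
```

```text
t 23.40 at [538.7   6.7  81.5 102.8] w 0.0661 F [0.5 0.2 0.8] j [ -12.   32.   95.    0.   53. -115.]
[0.0515, -0.0, -0.0004, -0.0029, 0.0009, -0.0019] rows 2
```

send_rows(deltas=[0.5,0.03,0,0,0,0,0,0.5,0.0515,0,0,0,0,0,0.5,0.0515,0,0,0,0,0,0.5,0.0515,0,0,0,0,0,-1,0.0515,0,0,0,0,0,-1,0.0515,0,0,0,0,0,-1,0.0515,0,0,0,0,0,-1,0.0515,0,0,0,0,0])

```text
time_s: 24.07
tool_pos: [0.5394, 0.0063, 0.0313]
tcp_rot: [[0.002, -0.974, -0.225], [-0.0, -0.225, 0.974], [-1.0, -0.001, -0.001]]
wrist_force: [-0.3, -0.5, -0.2]
gripper_width: 0.0417
```

send_rows(deltas=[-1,0,0,0,0,0,0,-1,0,0,0,0,0,0,-1,0,0,0,0,0,0,-1,0,0,0,0,0,0])

```text
time_s: 24.4
tool_pos: [0.5392, 0.0063, 0.0308]
tcp_rot: [[0.001, -0.974, -0.225], [-0.0, -0.225, 0.974], [-1.0, -0.001, -0.0]]
wrist_force: [-1.3, -1.5, 5.9]
gripper_width: 0.0311
```

send_rows(deltas=[0.4,0,0,0,0,0,0,0.4,0,0,0,0,0,0,0.4,0,0,0,0,0,0,0.4,-0.03,0,0,0,0,0,0.4,-0.06,0,0,0,0,0,0.4,-0.06,0,0,0,0,0,0.4,-0.06,0,0,0,0,0])

```text
time_s: 24.98
tool_pos: [0.5394, 0.0064, 0.0912]
tcp_rot: [[0.002, -0.974, -0.225], [-0.0, -0.225, 0.974], [-1.0, -0.002, -0.001]]
wrist_force: [0.6, -0.1, -0.4]
gripper_width: 0.0618
```

send_rows(deltas=[0.4,0,0,0,0.85,0,0,0.4,0,0,0,0.85,0,0,0.4,0,0,0,0.85,0,0,0.4,0,0,0,0.85,0,0,0.4,0,0,0,0.85,0,0,0.4,0,0,0,0.85,0,0,0.4,0,0,0,0.85,0,0,0.4,0,0,0,0.85,0,0])

```text
time_s: 25.65
tool_pos: [0.5382, 0.0065, 0.0888]
tcp_rot: [[-0.003, -0.81, 0.587], [0.001, 0.587, 0.81], [-1.0, 0.002, -0.001]]
wrist_force: [-0.0, -0.7, -0.2]
gripper_width: 0.0616
```

send_rows(deltas=[0.4,0,0,0,0.72,0,0,0.4,0,0,0,0.72,0,0,0.4,0,0,0,0.72,0,0,0.4,0,0,0,0.72,0,0,0.4,0,0,0,0.72,0,0,0.4,0,0,0,0.72,0,0,0.4,0,0,0,0.72,0,0,0.4,0,0,0,0.72,0,0])

```text
time_s: 26.32
tool_pos: [0.5386, 0.0065, 0.0895]
tcp_rot: [[-0.001, -0.231, 0.973], [0.0, 0.973, 0.231], [-1.0, 0.001, -0.001]]
wrist_force: [0.6, 0.2, -0.5]
gripper_width: 0.0614
```

```bash
python3 wp.py 538.7,6.3,30,12.9; python3 m.py clamp_nut
```

```text
t 26.32 at [538.6   6.5  89.5  13.3] w 0.0614 F [ 0.6  0.2 -0.5] j [-12.  31.  95.   0.  54. -25.]
[0.0595, -0.0002, 0.0002, 0.0075, -0.0012, -0.0006] rows 2
   side clamp_nut 0.70 [258. 190.] 77 z 18.6 c [541.   10.9] mean [539.7  12.8] size [30.7 30. ] ang -24.6
```

```bash
python3 l.py 10
python3 - <<'E'
from h import *
B=np.load("top10.npz")["im"][175:225,240:300];A=np.load("side10.npz")["im"][150:220,225:295]
cv2.imwrite("pics/c10.png",np.hstack([cv2.resize(A,(400,400),interpolation=2),cv2.resize(B,(400,333),interpolation=2).repeat(1,0) if 0 else cv2.resize(B,(400,400),interpolation=2)])[...,::-1])
P=np.load("side10.npz")["P"]; m=(np.hypot(P[...,0]-.5385,P[...,1]-.0055)<.03)&(P[...,2]>.014)&(P[...,2]<.03); v,u=np.where(m)
print(np.round(P[m].min(0)*1000,1),np.round(P[m].max(0)*1000,1), u.min(),u.max(),v.min(),v.max())
E
```

```text
[523.9  -7.5  14.1] [558.1  25.7  22.2] 252 265 185 194
```

View pics/c10.png

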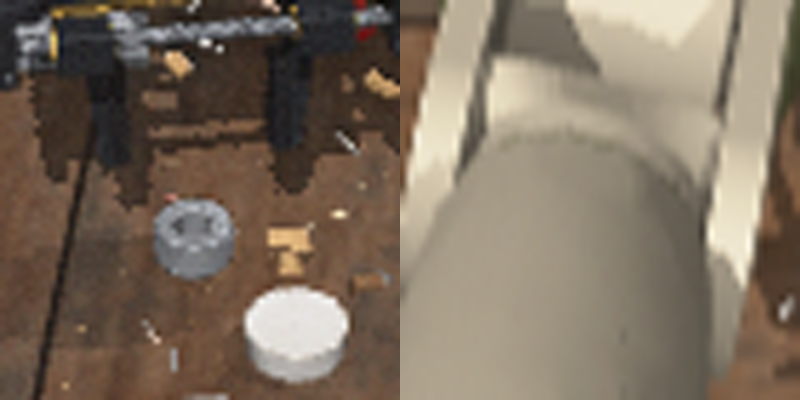

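Run:
```python
from h import *
for n,s in(("side10",1),("side9",0),("side0",0)):
    im=np.load(n+".npz")["im"][175:205,240:280]
    print(n)
c=lambda x,y:[225+x*.175-.4,150+y*.175-.4]
print(np.round(ray("side",[c(153,222),c(235,222),c(194,197),c(194,250),c(193,222)],.02)*1000,1))
ims=[cv2.resize(np.load(f"side{k}.npz")["im"][175:207,240:280],(400,320),interpolation=2) for k in (9,10)]
cv2.imwrite("pics/c11.png",np.hstack(ims)[...,::-1])
```

```text
side10
side9
side0
[[559.2  10.7  20. ]
 [522.5   7.3  20. ]
 [542.6  -8.3  20. ]
 [538.9  27.9  20. ]
 [541.3   9.1  20. ]]
```

View pics/c11.png

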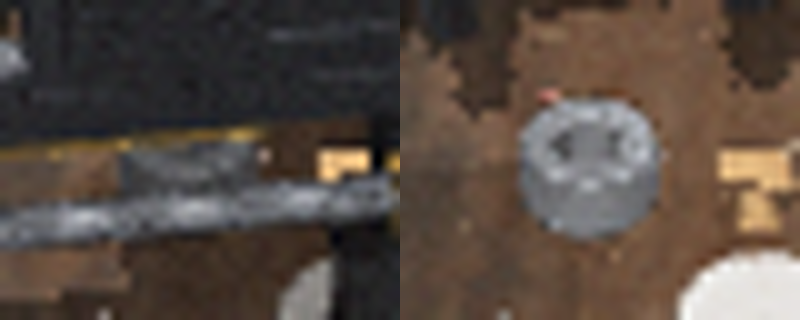

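The nut stands upright where it was (right half, (590,168)); the 31 mm width suggests grooved pads. I'll grip it along x now.

send_rows(deltas=[0.4,0.03,0,0.001,0.0075,0,0,0.4,0.0585,0,0.001,0.0075,0,0,0.4,0.0585,0,0.001,0.0075,0,0,0.4,0.0585,0,0.001,0.0075,0,0,-1,0.0585,0,0.001,0.0075,0,0,-1,0.0585,0,0.001,0.0075,0,0,-1,0.0585,0,0.001,0.0075,0,0,-1,0.0585,0,0.001,0.0075,0,0])

```text
time_s: 27.28
tool_pos: [0.5403, 0.0066, 0.0328]
tcp_rot: [[0.002, -0.218, 0.976], [-0.0, 0.976, 0.218], [-1.0, -0.001, 0.002]]
wrist_force: [-0.1, 0.3, 0.6]
gripper_width: 0.0368
```

send_rows(deltas=[-1,0,0,0,0,0,0,-1,0,0,0,0,0,0,-1,0,0,0,0,0,0,-1,0,0,0,0,0,0,-1,0,0,0,0,0,0])

```text
time_s: 27.7
tool_pos: [0.5403, 0.0066, 0.0325]
tcp_rot: [[0.001, -0.218, 0.976], [-0.0, 0.976, 0.218], [-1.0, -0.0, 0.001]]
wrist_force: [-1.4, 1.3, 6.8]
gripper_width: 0.0314
```

```bash
python3 wp.py -,-,165,- 519.4,261.5,165,12.9
```

```text
t 27.70 at [540.3   6.6  32.5  12.6] w 0.0314 F [-1.4  1.3  6.8] j [-12.  37.  96.   0.  47. -24.]
[-0.1325, -0.0001, 0.0002, -0.0, 0.0012, 0.0005] rows 4
[0.0, 0.2533, 0.0353, -0.005, 0.0, 0.0] rows 7
```

send_rows(deltas=[-1,-0.04,0,0,0,0,0,-1,-0.08,0,0,0,0,0,-1,-0.12,0,0,0,0,0,-1,-0.1325,0,0,0,0,0,-1,-0.1325,0,0,0,0,0,-1,-0.1325,0,0,0,0,0])

```text
time_s: 28.2
tool_pos: [0.5396, 0.0067, 0.1638]
tcp_rot: [[-0.0, -0.218, 0.976], [0.0, 0.976, 0.218], [-1.0, 0.0, -0.0]]
wrist_force: [-0.7, 0.5, -2.1]
gripper_width: 0.0316
```

send_rows(deltas=[-1,0,0.04,0.0056,0,0,0,-1,0,0.08,0.0111,0,0,0,-1,0,0.12,0.0167,0,0,0,-1,0,0.16,0.0223,0,0,0,-1,0,0.2,0.0279,0,0,0,-1,0,0.24,0.0335,0,0,0,-1,0,0.2533,0.0353,0,0,0,-1,0,0.2533,0.0353,0,0,0])

```text
time_s: 28.87
tool_pos: [0.5175, 0.264, 0.1618]
tcp_rot: [[-0.004, -0.222, 0.975], [-0.001, 0.975, 0.222], [-1.0, 0.0, -0.004]]
wrist_force: [0.3, 0.6, -0.6]
gripper_width: 0.0312
```

send_rows(deltas=[-1,0.02,0,0,0,0,0,-1,0.02,0,0,0,0,0,-1,0.02,0,0,0,0,0,-1,0.02,0,0,0,0,0])

```text
time_s: 29.2
tool_pos: [0.5193, 0.2605, 0.1442]
tcp_rot: [[-0.001, -0.217, 0.976], [-0.0, 0.976, 0.217], [-1.0, -0.0, -0.001]]
wrist_force: [1.0, 0.8, -0.6]
gripper_width: 0.0311
```

```bash
python3 l.py 12;python3 wp.py 519.4,261.5,139,12.9
python3 - <<'E'
from h import *
im=np.load("side12.npz")["im"][200:270,215:300]; cv2.imwrite("pics/c12.png",cv2.resize(im,(728,600),interpolation=2)[...,::-1])
E
```

```text
t 29.30 at [519.5 260.9 144.8  12.6] w 0.0314 F [-1.3  0.4 -0.7] j [15. 31. 84. -0. 64.  3.]
[0.0058, 0.0006, 0.0001, -0.006, 0.0007, 0.0] rows 1
```

View pics/c12.png

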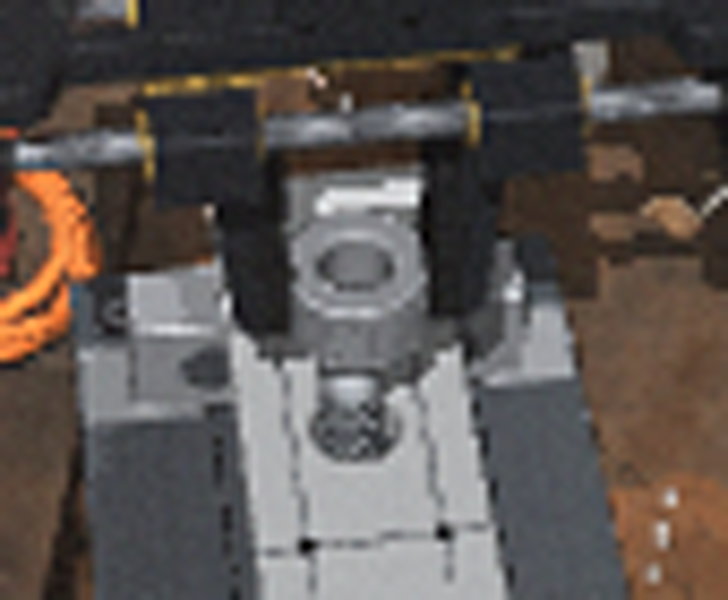

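Run:
```python
from h import *
f=lambda x,y:[215+x/8.565-.44,200+y/8.571-.44]
print("bore",np.round(ray("side",[f(318,265),f(396,265),f(357,241),f(357,292)],.1323)*1000,1))
print("nut rim",np.round(ray("side",[f(290,265),f(430,265),f(357,218),f(357,315)],.1323)*1000,1))
# stud in side0, edges by subpixel, table background
g=cv2.cvtColor(np.load("side0.npz")["im"],cv2.COLOR_RGB2GRAY).astype(int)
for r in (240,241,242,243,245,248): print(r,g[r,248:264])
g=cv2.cvtColor(np.load("side9.npz")["im"],cv2.COLOR_RGB2GRAY).astype(int)
for r in range(239,256): print(r,g[r,248:264])
print(np.round(ray("side",[[255.6,241],[255.6,242],[255.6,243],[255.6,244]],.098)*1000,1))
```

```text
bore [[527.6 264.9 132.3]
 [509.8 263.2 132.3]
 [519.5 256.4 132.3]
 [517.8 272.4 132.3]]
nut rim [[534.  265.5 132.3]
 [502.  262.4 132.3]
 [520.3 249.1 132.3]
 [517.1 279.5 132.3]]
240 [160 161 157 164 161 157 158 157 157 159 163 158 137  39  89  84]
241 [158 165 165 162 163 161 189 211 207 180 162 161 158  66  83  86]
242 [162 164 158 163 157 134 215 209 211 205 116 163 158  62  82  85]
243 [160 162 161 154 125 120 192 211 212 200 144 120 160 106  80  79]
245 [160 164 161 162 121 132 165 186 188 174 137  88  91 126  61  82]
248 [ 83  82  86  83  52  90 100  84  90 125  46  45  46  55  74  86]
239 [183 182 182 184 179 182 181 181 179 180 181 184 181 177 130 187]
240 [184 182 182 181 182 183 184 182 183 183 178 181 184 178 152 184]
241 [184 182 182 179 185 182 181 185 183 184 179 183 184 180 180 130]
242 [182 184 183 184 177 140 185 182 184 176 112 186 185 182 174 133]
243 [159 183 186 184 141 117 183 191 190 178 113  89 187 182 180 118]
244 [129 182 180 179 126 136 181 201 204 180 129  94 194 185 178 130]
245 [124 186 182 182 124 137 173 181 185 166 131  78 101 183 177 129]
246 [157 184 183 179  99  99 140 166 171 157 112 103 191 190 184 137]
247 [153 185 184 176 109  74 109 124 137  66 101  71 148 176 180 175]
248 [128 182 182 137  61  90 107  86  96 128  46  70 141 142 178 179]
249 [128 184 180 105 103 106 108 120 119  98 138  82 137 117 171 183]
250 [151 156 176  88 102  55  89  95  93  58  61  73 133 118 175 177]
251 [180 133 182 140  81 101  88  88 100 139  70  57  71 132 187 180]
252 [181 127 185 184 113  62 102  92 144  67  89  47 105 189 184 188]
253 [181 157 182 184 182 141  99 114  89  99 112 118 188 180 182 183]
254 [182 157 180 182 183 182 187 185 189 188 187 186 183 178 182 185]
255 [175 125 183 181 181 183 184 182 182 185 183 180 178 180 181 182]
[[520.7 260.8  98. ]
 [520.4 263.5  98. ]
 [520.2 266.2  98. ]
 [519.9 268.8  98. ]]
```

```bash
python3 - <<'E'
from h import *
im=np.load("top0.npz")["im"]; g=cv2.cvtColor(im,cv2.COLOR_RGB2GRAY).astype(int)
for r in range(192,199): print(r,g[r,184:198])
print(np.round(ray("top",[[189.7,194.3],[190,195]],.098)*1000,1))
E
python3 wp.py 520.7,261,134,12.9 -,-,126,-
```

```text
192 [99 99 99 99 93 93 89 79 85 86 88 90 87 93]
193 [ 92  92  81  91  96 165 175 124  75  78  88  92  92  98]
194 [ 92  95  81  92 124 218 224 150  67  62  84  75  70  98]
195 [100 101  98  98 128 207 209 125  67  50  68  60  50  80]
196 [ 98  98  98  98 106 155 150  95  61  49  55  59  54  49]
197 [ 99  98  98  98  98 103  91  70  51  48  49  57  59  46]
198 [98 98 99 99 98 98 94 82 70 53 42 55 59 44]
[[520.  259.3  98. ]
 [517.8 258.3  98. ]]
t 29.30 at [519.5 260.9 144.8  12.6] w 0.0314 F [-1.3  0.4 -0.7] j [15. 31. 84. -0. 64.  3.]
[0.0108, -0.0002, 0.0012, -0.006, 0.0007, 0.0] rows 1
[0.008, 0.0, 0.0, 0.0, 0.0, 0.0] rows 1
```

send_rows(deltas=[-1,0.004,0,0.0016,0,0,0,-1,0.008,0,0.0016,0,0,0,-1,0.0105,0,0.0016,0,0,0,-1,0.0105,0,0.0016,0,0,0,-1,0.0135,0,0.0016,0,0,0,-1,0.0165,0,0.0016,0,0,0,-1,0.0185,0,0.0016,0,0,0,-1,0.0185,0,0.0016,0,0,0])

```text
time_s: 29.97
tool_pos: [0.5205, 0.2618, 0.1252]
tcp_rot: [[-0.0, -0.218, 0.976], [-0.0, 0.976, 0.218], [-1.0, -0.0, -0.0]]
wrist_force: [-0.0, -0.2, -0.9]
gripper_width: 0.0313
```

```bash
python3 wp.py; python3 wp.py
```

```text
t 29.97 at [520.5 261.8 125.2  12.6] w 0.0313 F [-0.  -0.2 -0.9] j [15. 33. 85. -0. 62.  3.]
t 29.97 at [520.5 261.8 125.2  12.6] w 0.0313 F [-0.  -0.2 -0.9] j [15. 33. 85. -0. 62.  3.]
```

No contact with the nut's underside about 5 mm below the stud tip. I'll continue down.

send_rows(deltas=[-1,0.003,0,0,0,0,0,-1,0.006,0,0,0,0,0,-1,0.009,0,0,0,0,0,-1,0.012,0,0,0,0,0,-1,0.012,0,0,0,0,0])

```text
time_s: 30.38
tool_pos: [0.5206, 0.2618, 0.1132]
tcp_rot: [[-0.0, -0.218, 0.976], [-0.0, 0.976, 0.218], [-1.0, -0.0, -0.0]]
wrist_force: [2.2, 0.6, -1.8]
gripper_width: 0.0316
```

```bash
python3 wp.py -,-,109.3,-
```

```text
t 30.38 at [520.6 261.8 113.2  12.6] w 0.0316 F [ 2.2  0.6 -1.8] j [15. 34. 86. -0. 60.  3.]
[0.0039, 0.0, 0.0, 0.0, -0.0001, 0.0001] rows 1
```

send_rows(deltas=[-1,0.0015,0,0.0004,0,0,0,-1,0.003,0,0.0004,0,0,0,-1,0.004,0,0.0004,0,0,0,-1,0.004,0,0.0004,0,0,0])

```text
time_s: 30.72
tool_pos: [0.5208, 0.2619, 0.1094]
tcp_rot: [[-0.001, -0.218, 0.976], [-0.0, 0.976, 0.218], [-1.0, 0.0, -0.001]]
wrist_force: [-0.1, 0.6, -0.4]
gripper_width: 0.031
```

send_rows(deltas=[0.2,0,0,0,0,0,0,0.2,0,0,0,0,0,0,0.2,0,0,0,0,0,0,0.2,0,0,0,0,0,0,0.2,0,0,0,0,0,0])

```text
time_s: 31.13
tool_pos: [0.521, 0.262, 0.1098]
tcp_rot: [[0.0, -0.218, 0.976], [0.0, 0.976, 0.218], [-1.0, 0.0, 0.0]]
wrist_force: [-0.1, 0.8, -0.2]
gripper_width: 0.0527
```

send_rows(deltas=[0.2,-0.03,0,0,0,0,0,0.2,-0.06,0,0,0,0,0,0.2,-0.09,0,0,0,0,0,0.2,-0.12,0,0,0,0,0,0.2,-0.12,0,0,0,0,0])

```text
time_s: 31.55
tool_pos: [0.5226, 0.2625, 0.2359]
tcp_rot: [[0.01, -0.218, 0.976], [0.003, 0.976, 0.218], [-1.0, 0.001, 0.01]]
wrist_force: [1.8, -0.8, 0.6]
gripper_width: 0.0529
```

send_rows(deltas=[0.2,0,-0.04,0,0,0,0,0.2,0,-0.08,0,0,0,0,0.2,0,-0.12,0,0,0,0,0.2,0,-0.16,0,0,0,0,0.2,0,-0.2,0,0,0,0,0.2,0,-0.24,0,0,0,0,0.2,0,-0.24,0,0,0,0,0.2,0,-0.24,0,0,0,0])

```text
time_s: 32.22
tool_pos: [0.5735, 0.026, 0.2292]
tcp_rot: [[-0.001, -0.215, 0.977], [0.0, 0.977, 0.215], [-1.0, 0.0, -0.001]]
wrist_force: [0.0, -0.6, 0.3]
gripper_width: 0.0529
```

```bash
python3 l.py 13;python3 wp.py; python3 m.py clamp_nut work_plate bar_a
python3 - <<'E'
from h import *
A=np.load("side13.npz")["im"][215:325,200:310];B=np.load("top13.npz")["im"][160:235,150:240]
cv2.imwrite("pics/c13.png",np.hstack([cv2.resize(A,(400,400),interpolation=2),cv2.resize(B,(400,400),interpolation=2)])[...,::-1])
E
```

```text
t 32.32 at [573.2  28.4 229.5  12.6] w 0.0527 F [ 0.3 -0.1 -0.9] j [ -9.  26.  80.   0.  74. -21.]
   top work_plate 0.72 [198. 204.] 871 z 31.4 c [519.9 257. ] mean [512.9 244.7] size [196.4 132.2] ang -76.9
   top work_plate 0.69 [198. 201.] 705 z 75.1 c [516.6 257.3] mean [515.1 255.2] size [167.   55.5] ang -76.4
   top bar_a 0.65 [315. 169.] 172 z 20.4 c [ 626.7 -135.7] mean [ 626.2 -135.7] size [95.7 22.3] ang 8.5
   top bar_a 0.62 [174. 209.] 57 z 60.9 c [503.1 313.8] mean [500.2 313.5] size [96.6 16.9] ang 11.6
   top bar_a 0.62 [361. 225.] 203 z 42.2 c [ 444.1 -289.5] mean [ 443.3 -289.5] size [96.1 21.7] ang -3.5
   top bar_a 0.48 [214. 202.] 58 z 61.3 c [532.  199.2] mean [530.6 198.1] size [98.2 17.7] ang 12.9
   side clamp_nut 0.58 [255. 245.] 140 z 94.2 c [519.9 265.7] mean [519.  266.2] size [32.5 31.4] ang 54.3
   side clamp_nut 0.34 [255. 290.] 160 z 60.4 c [504.9 323.4] mean [508.4 324.7] size [97.  21.1] ang 12.5
   side work_plate 0.70 [258. 259.] 1433 z 74.8 c [519.4 262.8] mean [516.7 273.3] size [172.2  56.1] ang -76.8
   side work_plate 0.41 [252. 290.] 1671 z 30.5 c [519.3 265.2] mean [517.6 293.2] size [197.6 127. ] ang -77.0
   side bar_a 0.75 [258. 287.] 171 z 60.5 c [505.3 323.2] mean [508.  324.2] size [97.5 21.2] ang 12.9
   side bar_a 0.66 [298. 126.] 134 z 40.7 c [ 447.2 -286.2] mean [ 445.9 -282.8] size [96.4 24.2] ang 0.0
   side bar_a 0.55 [235. 157.] 179 z 18.6 c [ 626.4 -132.2] mean [ 625.1 -128.7] size [93.5 26.9] ang 7.7
   side bar_a 0.54 [238. 236.] 134 z 60.4 c [533.1 205. ] mean [535.2 208.1] size [96.8 24.6] ang 11.6
```

View pics/c13.png

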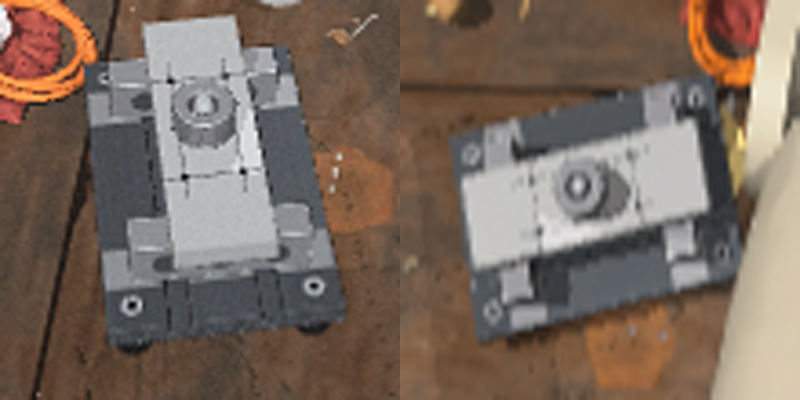

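The nut is on the stud, down on the plate, and the plate lies across both parallels (nut at (203,108) in the left half, (580,187) in the right). I'm handing in.

```bash
python3 -c "
from h import *
print(order.sign_off())"
```

```text
the job is handed in; nothing more can be done
None
```

I laid the two 30 mm parallels on the seating strips, lowered the plate over the stud onto both of them, and slipped the nut down onto the plate. I handed the job in at about 33 s of robot time, with the arm clear of everything. The hand-in gives no verdict.

**Last checks:**
- **Parallels:** each sat within about 2 mm of its strip centre and within about 0.03 rad of the strip direction. The tops read 60–61 mm, against 62 mm expected.
- **Plate:** flat and square to about 0.01 rad, and within about 3 mm of the stud axis (limit 7 mm). Its top read 75 mm, against 76 mm expected.
- **Nut:** its top read 94–96 mm, against 96 mm expected. It is down on the plate, with no force left when released.
- **Odd parallels:** the low and tall ones read within measuring noise of where they started.

**Disagreements:**
- **Cameras:** the two differed by about 6 mm in y. I settled this by comparing both with the known jaw position during grasps.
- **Nut width:** the jaws read 31 mm on the 36 mm nut. I took this to mean the pads are grooved but did not confirm it; the nut still went on with only about 2 N of side force.
- **Picture count:** I viewed 15 pictures, one over the budget of 14.

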